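# Inspect a batch of manifold blocks under the microscope and box it up

## Task

Lay each brass block from the bench mat in a nest of its own on the microscope's sliding stage, push the stage under the objective until its spring detent clicks home, let go and leave it untouched for a good two seconds while the microscope camera takes its picture. Then draw the stage out again, lay all the blocks in the grey parts box in one layer, below its red fill line, and only then put the blue lid on so that it seats on the rim all round. Finish by pushing the empty stage back home until it clicks, and keep clear of the microscope head, the glass dish and the oil jar.

Things in the scene. Friction and masses are not known exactly. Their poses are not given: they have to be found in the camera images.
- carriage (a joint): Stage carriage on its slide, m: 0 = drawn out (loading stop, nests clear of the microscope), 0.230 = home, against the end stop under the objective, held by a spring ball plunger. Starts at 0 to 0.035. Friction 1.2 N; the detent is met at 0.213, takes about 9 N to pass its crest at 0.222, either way; beyond it the spring draws the carriage home, short of it it is pushed back.
- pull_knob (a point): Centre of the black upright knob (diameter 22 mm, 38 mm tall, orange dot on top) with which the carriage is pushed and pulled; 68 mm above the bench, knob from 46 to 84 mm. It is fixed to the carriage by a bar 22 mm wide, 150 mm from the middle nest, on the side away from the column, free all round. Axes as at nest0.
- nest0 (a point): Floor centre of the outer (nearest the knob) nest of the stage carriage. A nest is a pocket 32 mm along the slide by 88 mm across, between ridges 5 mm high, for one block lying flat across the slide (its length along this point's y axis; x = push direction, z up). Three nests in a row, 50 mm apart along the slide. Floor 46 mm above the bench.
- nest1 (a point): Floor centre of the middle nest of the stage carriage. A nest is a pocket 32 mm along the slide by 88 mm across, between ridges 5 mm high, for one block lying flat across the slide (its length along this point's y axis; x = push direction, z up). Three nests in a row, 50 mm apart along the slide. Floor 46 mm above the bench.
- nest2 (a point): Floor centre of the inner (nearest the microscope) nest of the stage carriage. A nest is a pocket 32 mm along the slide by 88 mm across, between ridges 5 mm high, for one block lying flat across the slide (its length along this point's y axis; x = push direction, z up). Three nests in a row, 50 mm apart along the slide. Floor 46 mm above the bench.
- stand: White and aluminium base of the stereo microscope with the bed of the slide, fixed. Origin on the bench under the middle nest when the carriage is at 0; x = push direction (to the robot's right, towards the column), y across the slide (away from the robot). Optical axis at x = 230 mm, column at x = 405 mm, plunger block on the side at x = 272 mm, y = 70 to 105 mm, 52 mm high.
- head: Microscope head over the slide, fixed, with the stand's origin and axes: ring light of radius 42 mm at x = 230 mm, underside 185 mm above the bench; zoom body, prism housing and camera above it up to 480 mm; carrier and eyepieces reach towards +x only. Nothing of it lies at x below 180 mm.
- partsbox: Grey open parts box, fixed, outside 116 (x) x 196 (y) x 48 mm high, walls and floor 4 mm, red fill line inside 32 mm above the inner floor. Smooth inner floor 108 x 188 mm. Origin under its centre on the bench.
- box_floor (a point): Centre of the box's inner floor, 4 mm above the bench; axes as the box.
- box_rim (a point): Centre of the box's mouth at rim height, 48 mm above the bench; axes as the box.
- lid: Loose blue lid, plate 116 (x) x 196 (y) x 5 mm with a locating lip 6 mm deep below that enters the box with 3.5 mm play each side. On top a straight grip 14 mm (x) thick, 80 mm (y) long, 5 to 31 mm above the plate's underside. Origin at the centre of the plate's underside: 6 mm above the bench when it lies on its lip, level with the box rim when seated. 0.22 kg.
- block1: Brass manifold block, a square bar 80 x 24 x 24 mm with round ports on all four long faces (all four faces are alike, any of them may be up), 0.26 kg (varies 0.7 to 1.3 times). Origin at its centre, 12 mm above what it lies on; its x axis runs along its length. Starts on the bench mat. Two or three of the four are present in a run; None if absent.
- block2: Brass manifold block, a square bar 80 x 24 x 24 mm with round ports on all four long faces (all four faces are alike, any of them may be up), 0.26 kg (varies 0.7 to 1.3 times). Origin at its centre, 12 mm above what it lies on; its x axis runs along its length. Starts on the bench mat. Two or three of the four are present in a run; None if absent.
- block3: Brass manifold block, a square bar 80 x 24 x 24 mm with round ports on all four long faces (all four faces are alike, any of them may be up), 0.26 kg (varies 0.7 to 1.3 times). Origin at its centre, 12 mm above what it lies on; its x axis runs along its length. Starts on the bench mat. Two or three of the four are present in a run; None if absent.
- block4: Brass manifold block, a square bar 80 x 24 x 24 mm with round ports on all four long faces (all four faces are alike, any of them may be up), 0.26 kg (varies 0.7 to 1.3 times). Origin at its centre, 12 mm above what it lies on; its x axis runs along its length. Starts on the bench mat. Two or three of the four are present in a run; None if absent.
- dish: Glass specimen dish with a clear cover, 72 mm across, 16 mm high, a bystander. Origin under its centre.
- oil_jar: Small amber oil jar, 42 mm across, 66 mm high, black cap, a bystander. Origin under its centre.
There are look-alikes about, which are no part of the job. Several things look just like the lid: the one meant starts farthest from the robot's base.

How it is judged:
By the outcome, as a careful person would: the job done as asked, in the order asked, and still so for the second after the job is handed in, with the robot touching nothing.
Of block1, block2, block3, block4 only 2 to 3 are there at a start; the rules pass over those that are not, and their reading is None.
At some moment in a run one of block1, block2, block3, block4, lid may be knocked a few centimetres aside while the robot is not near it.
Once in a run the grip may slacken for a moment while it holds something.
It also fails if it takes over 210 s, if anything falls off the work surface, if the arm or the gripper's body presses on something with over 40 N, if the wrist force passes 120 N, or if a joint passes its speed limit or range.

## Robot

A 6-joint arm with a two-finger parallel gripper is mounted at the origin on the work surface. World frame = base frame: x ahead of the robot, y to its left, z up, the work surface at z = 0. Lengths are in m, angles in rad, forces in N, time in s.
With the tool pointing down it reaches from about 0.25 to 0.775 m from the base axis. Payload 4 kg.
Tool frame: the origin (TCP) lies at the very end of the fingers, on their centre line; the grasp point (between the pads) lies 19 mm behind it; z points along the fingers, y is the direction in which the jaws open and shut (so a half turn about z gives the same grasp; the last joint's range is limited). The gripper opens to 94 mm and grips with 3 to 60 N. Pads are 16 mm wide; open, the fingers measure 119 mm over their backs; the gripper's body (75 mm by 177 mm) begins 78 mm behind the grasp point.
Start: joints at [1.094, 0.087, 1.371, -0, 1.684, -0.103], TCP at [0.201, 0.512, 0.206] pointing down, gripper open.
Joint ranges: [-3.1, 3.1], [-0.76, 2.03], [0.27, 2.55], [-1.08, 4.22], [0.17, 2.65], [-2.57, 2.57]. Speed limits (rad/s): [2.79, 2.79, 3.14, 3.14, 3.14, 3.14].

## Interface

Orientations are given as [roll, pitch, yaw] about the fixed x, y, z axes, in that order (R = Rz(yaw) Ry(pitch) Rx(roll)).
In Python, from bench import robot, snapshot, models gives the robot as it stands.
- The arm moves only by the tool arm_command, never from a script. Its argument "commands" is text: rows parted by semicolons, each of 7 numbers parted by spaces: the shift along the tool's x, y, z in mm, then the turn, a rotation vector about the tool's x, y, z in degrees, then the opening, from 0 (shut) to 1 (fully open). In form: tx ty tz rx ry rz hand; .... A call has 1 to 12 rows; each row shifts and turns the pose as measured when the row begins, along the tool's axes as they then stand; what a row does not reach is not made up. A row lasts 1/8 s, in which the tool goes at most 62.5 mm and 10.7 degrees, less where a joint would pass 70% of its speed; a pose out of reach is approached as far as the arm can. A call is refused whole if a number of a shift passes 62.5 or a number of a turn 10.7, either way. A call with a gripper value outside its range is refused whole. The fingers move at their own pace and stop on an object; the grip force is fixed at half the most. Time passes only in rows, so rows that do not move let the fingers close. It gives the time, the measured TCP pose, the force and the opening at its end, in the units of the state.
- robot.get_obs(): the state, without advancing time (a new reading comes with each control period).
- snapshot(name): name is "scene" or "top" or "wrist"; returns a dict with "img" (400x640x3 uint8, blue, green, red), "camera_matrix" (3x3 intrinsics, pixels), "origin" and "rotation" of the camera in the world. Camera axes: x right, y down, z forward; pixel columns grow to the right and rows downward; lengths in m; the calibration is good to about 2 mm. A picture is of the moment at which its call begins. There is no depth.
- robot.close_job(): hands the job in, once; it reports no verdict.
Trained networks look in a picture, given as the dict that the camera call returned (one of the last four; its "shot" number tells which), for a name from the list of things; names that differ only in an ending like _2 or _b are one class to them, and where a whole thing is asked for, a point or a joint stands for the part that bears it (a point fixed in the world has none). Each returns a list of dicts, best first, with "conf" (0 to 1); they miss things now and then, are a little off and sometimes report something else, mostly with a low value. They report only what shows in the picture. A call takes as long as a camera call. They do not tell look-alikes from the thing itself.
- models.spot_in(query, picture): "bbox" ([left, top, width, height] as shares, 0 to 1, of the picture: columns of its width, rows of its height, round what is visible of it).
- models.tip_of(query, picture): "centre" ([column, row] as shares, 0 to 1, of the picture: columns of its width, rows of its height: a listed point, or the origin of a listed thing).
The state is a dict: "time": time; "joint_positions": joint angles; "qvel": joint speeds; "joint_torque": joint torques, N m; "tool_pos": TCP position; "ee_rot": TCP orientation; "wrist_force": force on the tool from outside, world axes, zero at the start; "wrist_torque": the same for the moment, N m; "width": finger opening in m.
Only numpy, scipy, OpenCV 4.12 (cv2) and the standard library are available. Lean on these libraries where they do the work, as an engineer would, in place of code of your own. Each camera call takes 0.05 s, during which the arm holds its last target. There are 200 camera calls.

## Working session

There is one attempt and no reset: what is moved stays moved. The work goes in short steps, Python scripts to look and compute and a tool call to move; the robot and the scene stay as the last step left them, time stands still between calls to the robot, and variables do not carry over. Pictures are saved under pics/ and viewed, about 12 in all and at most 16, crops included, and the job is handed in when it is done.

Besides the shell and the picture viewer there is one more tool, called after "Call:" as a command line: name --argument value ..., lists and objects as JSON in quotes. arm_command: Moves the arm, as the interface text tells. Its arguments: {"type":"object","properties":{"commands":{"type":"string"}},"required":["commands"]}

```bash
ls; mkdir -p pics; python3 - <<'E'
from bench import robot, snapshot, models
import cv2
o=robot.get_obs(); print({k:(v if not hasattr(v,'round') else v) for k,v in o.items()})
for n in ("top","scene"):
    p=snapshot(n); cv2.imwrite(f"pics/{n}0.png",p["img"]); print(n,p["camera_matrix"],p["origin"],p["rotation"])
    for q in ["block1","lid","nest0","nest1","nest2","pull_knob","box_rim","dish","oil_jar","stand"]:
        print(q,[(round(d["conf"],2),round(d["centre"][0]*640),round(d["centre"][1]*400)) for d in models.tip_of(q,p)])
E
```

```text
pics
{'time': 0.0, 'joint_positions': array([ 1.09390138e+00,  8.79802384e-02,  1.37225525e+00,  1.43972430e-05,
        1.68360088e+00, -1.03097536e-01]), 'qvel': array([-8.66322193e-04, -1.31487363e-03, -2.40923831e-04,  8.76088325e-05,
        1.42160603e-03, -6.00385836e-04]), 'joint_torque': array([ 8.11303125e-04, -3.40192223e+01, -3.02426398e+01,  7.16810720e-02,
        3.31676728e-02, -1.58115749e-04]), 'tool_pos': array([0.200578  , 0.5115289 , 0.20428989]), 'ee_rot': array([-3.13936232e+00, -2.45145651e-04,  2.76779657e+00]), 'wrist_force': array([-1.44331709,  0.52873608, -0.77371573]), 'wrist_torque': array([ 0.0305336, -0.0021488,  0.0110232]), 'width': 0.09372475034216081}
top [[430.16063547   0.         320.52867058]
 [  0.         430.16063547 200.33058354]
 [  0.           0.           1.        ]] [0.41694294 0.02349679 1.25919738] [-3.07896262 -0.00462852 -1.57399934]
block1 [(0.8, 347, 214), (0.72, 252, 218), (0.62, 289, 218)]
lid [(0.91, 192, 185), (0.84, 210, 308), (0.64, 286, 215)]
nest0 [(0.73, 404, 182), (0.71, 438, 185), (0.59, 422, 181)]
nest1 [(0.73, 404,
[... 218 characters left out ...]
2)]
oil_jar [(0.76, 354, 107)]
stand [(0.77, 416, 183)]
scene [[478.98393432   0.         326.77572745]
 [  0.         478.98393432 200.87313531]
 [  0.           0.           1.        ]] [ 1.09132442 -0.66910532  0.78509134] [-2.22054925 -0.01863834  0.71534442]
block1 [(0.72, 335, 200), (0.65, 287, 237), (0.54, 357, 184)]
lid [(0.89, 318, 139), (0.61, 422, 173)]
nest0 [(0.77, 248, 292), (0.74, 268, 280), (0.74, 226, 305)]
nest1 [(0.77, 248, 292), (0.74, 268, 280), (0.74, 226, 305)]
nest2 [(0.77, 248, 292), (0.74, 268, 280), (0.74, 226, 305)]
pull_knob [(0.79, 306, 251)]
box_rim [(0.69, 396, 225)]
dish [(0.64, 462, 235)]
oil_jar [(0.66, 392, 314), (0.19, 288, 232)]
stand [(0.71, 252, 303)]
```

```bash
python3 - <<'E'
import cv2
a=cv2.imread("pics/top0.png"); 
cv2.imwrite("pics/top0c.png",cv2.resize(a[60:380,140:540],None,fx=2,fy=2,interpolation=cv2.INTER_CUBIC)[:600])
E
```

```text
(no output)
```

View pics/top0c.png

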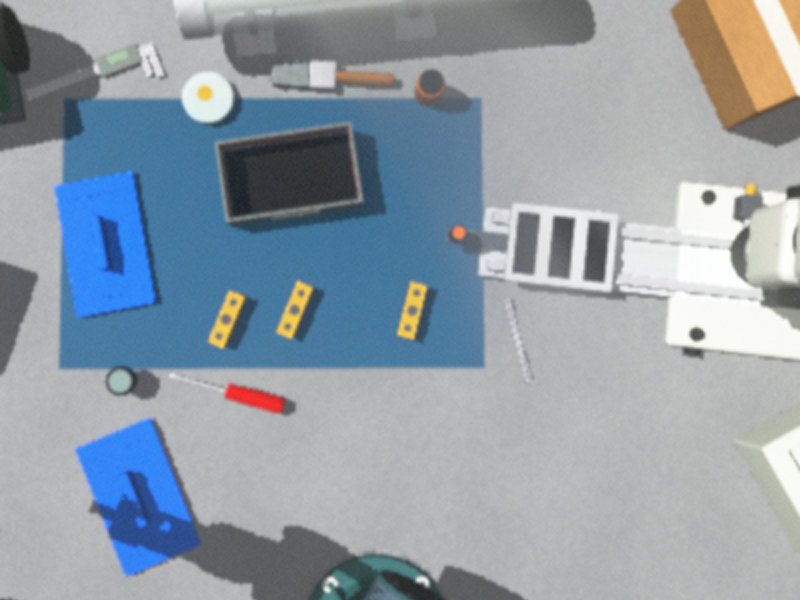

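View pics/scene0.png

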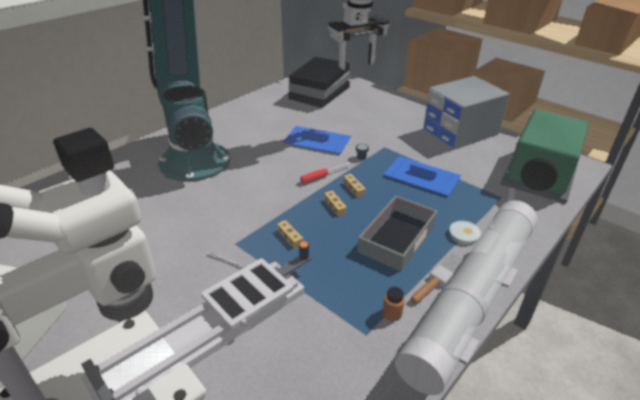

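The top crop shows three blocks at crop (227,320), (295,310) and (412,311). The grey box is at (289,172), the knob at (458,233), and the nests are between about 515 and 610. The dish is at (208,97) and the jar at (430,87).

There are two lid candidates:
- Full-frame pixel (192,185), on the mat's left side.
- Full-frame pixel (210,308), near the base.

The first is farther from the base, so I choose it.

```bash
cat > h.py <<'E'
import numpy as np, cv2
from scipy.spatial.transform import Rotation as Ro
from bench import robot, snapshot, models
def W(p,uv,z):
    uv=np.atleast_2d(uv).astype(float)
    r=np.c_[uv,np.ones(len(uv))]@np.linalg.inv(p["camera_matrix"]).T@Ro.from_euler("xyz",p["rotation"]).as_matrix().T
    o=np.array(p["origin"]); return (o+r*((z-o[2])/r[:,2])[:,None])[:,:2]
def P(p,X):
    c=(np.atleast_2d(X)-p["origin"])@Ro.from_euler("xyz",p["rotation"]).as_matrix()
    c=c@p["camera_matrix"].T; return c[:,:2]/c[:,2:]
HSV=dict(block=((15,90,90),(35,255,255)),lid=((105,170,110),(125,255,255)),knob=((3,150,150),(14,255,255)))
def segs(p,kind,z,amin=60):
    """world rects (centre, long-axis angle deg, L, W mm) of coloured regions at height z"""
    m=cv2.inRange(cv2.cvtColor(p["img"],cv2.COLOR_BGR2HSV),*map(np.array,HSV[kind]))
    m=cv2.morphologyEx(m,cv2.MORPH_CLOSE,np.ones((9,9)) if kind!="knob" else np.ones((3,3)))
    out=[]
    for c in cv2.findContours(m,cv2.RETR_EXTERNAL,cv2.CHAIN_APPROX_NONE)[0]:
        if cv2.contourArea(c)<amin: continue
        w=(W(p,c[:,0],z)*1000).astype(np.float32)
        b=cv2.boxPoints(cv2.minAreaRect(w)); e=[b[1]-b[0],b[2]-b[1]]
        e.sort(key=np.linalg.norm); a=np.degrees(np.arctan2(e[1][1],e[1][0]))
        out.append((b.mean(0).round(1),round((a+90)%180-90,1),np.linalg.norm(e[1]).round(),np.linalg.norm(e[0]).round(),c[:,0].mean(0).round()))
    return out
def state():
    o=robot.get_obs(); return o["time"].__round__(2) if hasattr(o["time"],'__round__') else o["time"],(o["tool_pos"]*1000).round(1),np.degrees(o["ee_rot"]).round(1),o["width"].__round__(4),o["wrist_force"].round(1)
def go(x,y,z,yaw,show=True):
    """tool-frame shift (mm) and rotvec (deg) to a pointing-down pose; yaw = angle of tool y axis, mod 180"""
    o=robot.get_obs(); R=Ro.from_euler("xyz",o["ee_rot"])
    best=None
    for k in (0,180):
        a=np.radians(yaw+k); Y=np.array([np.cos(a),np.sin(a),0]); Z=np.array([0,0,-1.]); 
        T=Ro.from_matrix(np.c_[np.cross(Y,Z),Y,Z]); d=np.degrees((R.inv()*T).as_rotvec())
        if best is None or np.linalg.norm(d)<np.linalg.norm(best): best=d
    s=R.inv().apply(np.array([x,y,z])-o["tool_pos"]*1000)
    if show: print("shift",s.round(1),"turn",best.round(1),"q6",o["joint_positions"][5].round(2))
    return s,best
E
python3 - <<'E'
from h import *
p=snapshot("top")
for s in segs(p,"block",.024): print("block",s)
for s in segs(p,"lid",.011): print("lid",s)
for s in segs(p,"knob",.084,8): print("knob",s)
# box rim corners / nest centres from the crop (crop px/2 + offset)
c=lambda *a: np.array(a)/2+[140,60]
print("box",(W(p,c([218,142],[351,125],[362,201],[228,221]),.048)*1000).round(), )
print("nests",(W(p,c([526,243],[562,247],[597,251]),.046)*1000).round())
print("carr corners",(W(p,c([511,205],[618,215],[612,290],[506,282]),.051)*1000).round())
print("dish jar",(W(p,c([208,97],[432,82]),.03)*1000).round())
E
```

```text
block (array([ 276.1, -864. ], dtype=float32), np.float32(-2.7), np.float32(60.0), np.float32(54.0), array([629., 275.]))
block (array([300.9, 880.7], dtype=float32), np.float32(0.4), np.float32(279.0), np.float32(93.0), array([ 20., 273.]))
block (array([440.5, 211.2], dtype=float32), np.float32(-22.9), np.float32(80.0), np.float32(26.0), array([253., 219.]))
block (array([452.5, -54.9], dtype=float32), np.float32(-14.4), np.float32(79.0), np.float32(25.0), array([346., 215.]))
block (array([453.4, 113.7], dtype=float32), np.float32(-22.4), np.float32(79.0), np.float32(25.0), array([287., 214.]))
block (array([596.4, 885.9], dtype=float32), np.float32(2.5), np.float32(285.0), np.float32(110.0), array([ 13., 161.]))
block (array([ 838.6, -524.3], dtype=float32), np.float32(22.9), np.float32(216.0), np.float32(117.0), array([506.,  84.]))
block (array([ 887.9, -639. ], dtype=float32), np.float32(22.9), np.float32(215.0), np.float32(60.0), array([543.,  66.]))
lid (array([  62.2, -870.1], dtype=float32), np.float32(-2.8), np.float32(269.0), np.float32(40.0), array([633., 350.]))
lid (array([187.5, 337.8], dtype=float32), np.float32(22.5), np.float32(193.0), np.float32(114.0), array([208., 308.]))
lid (array([551.2, 391.2], dtype=float32), np.float32(10.5), np.float32(200.0), np.float32(119.0), array([192., 182.]))
knob (array([ 558.6, -115.6], dtype=float32), np.float32(89.8), np.float32(11.0), np.float32(8.0), array([369., 176.]))
box [[691. 221.]
 [715.  31.]
 [606.  16.]
 [578. 206.]]
nests [[ 546. -216.]
 [ 540. -267.]
 [ 534. -317.]]
carr corners [[ 599. -195.]
 [ 585. -346.]
 [ 478. -336.]
 [ 490. -186.]]
dish jar [[761. 239.]
 [783. -86.]]
```

Targets in mm: 
- **Blocks:** C (440,211), B (453,114) and A (452,-55).
- **Nests:** they run along -97° from the knob at (559,-116).
- **Box:** centred at (647,118), with its x axis at 7.4°.
- **Lid:** (551,391), which is farther from the base than the look-alike at (188,338).

I go above block C first.

```bash
python3 - <<'E'
from h import *
s,t=go(440.5,211,150,67.1); print(s/7)
E
```

```text
shift [-333.  -192.7   55.5] turn [0.  0.  1.5] q6 -0.1
[-47.57675396 -27.53190077   7.92692669]
```

Call:
arm_command --commands "-47.6 -27.5 7.9 0 0 0.2 1;-47.6 -27.5 7.9 0 0 0.2 1;-47.6 -27.5 7.9 0 0 0.2 1;-47.6 -27.5 7.9 0 0 0.2 1;-47.6 -27.5 7.9 0 0 0.2 1;-47.6 -27.5 7.9 0 0 0.2 1;-47.6 -27.5 7.9 0 0 0.2 1;0 0 0 0 0 0 0.7;0 0 0 0 0 0 0.7"

```text
time: 2.28
tool_pos: [0.445, 0.2016, 0.1491]
ee_rot: [3.137, 0.002, 2.745]
wrist_force: [-0.6, -0.5, -0.7]
width: 0.0775
```

```bash
python3 - <<'E'
from h import *
print(state())
p=snapshot("wrist"); cv2.imwrite("pics/w1.png",p["img"]); print(p["origin"],p["rotation"])
for s in segs(p,"block",.024,400): print("block",s)
q=snapshot("top")
for s in segs(q,"lid",.011,400): print("lid",s)
for s in segs(q,"knob",.084,8): print("knob",s)
go(440.5,211,150,67.1)
E
```

```text
(2.27, array([445. , 201.6, 149.1]), array([1.797e+02, 1.000e-01, 1.573e+02]), 0.0775, array([-0.6, -0.5, -0.7]))
[0.38237747 0.22910517 0.32830682] [ 2.89951132 -0.00653247  1.17459409]
block (array([684.8, 236.4], dtype=float32), np.float32(68.1), np.float32(403.0), np.float32(19.0), array([431., 368.]))
block (array([641.9, 324.2], dtype=float32), np.float32(-2.4), np.float32(85.0), np.float32(27.0), array([494., 309.]))
block (array([497.3, -16.7], dtype=float32), np.float32(-44.6), np.float32(85.0), np.float32(28.0), array([142., 310.]))
block (array([454.9, 121.1], dtype=float32), np.float32(-22.3), np.float32(84.0), np.float32(28.0), array([247., 223.]))
block (array([442.3, 216.3], dtype=float32), np.float32(-22.8), np.float32(80.0), np.float32(24.0), array([327., 178.]))
lid (array([  62.3, -870.1], dtype=float32), np.float32(-2.8), np.float32(269.0), np.float32(40.0), array([633., 351.]))
lid (array([180.3, 355.4], dtype=float32), np.float32(22.8), np.float32(193.0), np.float32(75.0), array([201., 313.]))
lid (array([553.9, 391.9], dtype=float32), np.float32(10.6), np.float32(194.0), np.float32(119.0), array([188., 178.]))
knob (array([ 557.3, -115.6], dtype=float32), np.float32(-0.6), np.float32(11.0), np.float32(11.0), array([369., 176.]))
shift [ 7.3  6.5 -0.8] turn [0.3 0.1 0.3] q6 -0.87
```

View pics/w1.png

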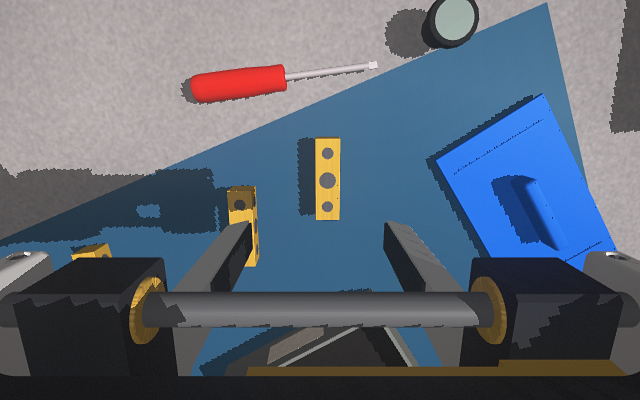

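The wrist crop shows block C at (327,178), square between the jaws. Block B is partly hidden at (247,223), and the chosen lid is at right (525,180). Along the block's length the top and wrist cameras agree. Across it the jaws will centre it.

Call:
arm_command --commands "7.6 9.6 40 0 0 0.3 0.6;0 0 45 0 0 0 0.6;0 0 40 0 0 0 0.6;0 0 12 0 0 0 0.6;0 0 0 0 0 0 0.6"

```text
time: 3.0
tool_pos: [0.4415, 0.2226, 0.0132]
ee_rot: [3.13, 0.008, 2.754]
wrist_force: [-0.1, 0.1, 0.8]
width: 0.0564
```

```bash
python3 - <<'E'
from h import *
print(state()); go(442,215,8,67.1); 
p=snapshot("wrist"); print(state())
for s in segs(p,"block",.024,400): print("block",s)
E
```

```text
(3.0, array([441.5, 222.6,  13.2]), array([179.3,   0.5, 157.8]), 0.0564, array([-0.1,  0.1,  0.8]))
shift [-3.3 -6.9  5.2] turn [0.7 0.5 0.7] q6 -0.83
(3.05, array([442. , 222.7,  13.9]), array([179.3,   0.5, 157.8]), 0.0566, array([-0.1,  0.3, -0. ]))
block (array([536.4, 232.2], dtype=float32), np.float32(67.1), np.float32(239.0), np.float32(11.0), array([384., 370.]))
block (array([512.1, 277.4], dtype=float32), np.float32(-11.0), np.float32(46.0), np.float32(14.0), array([446., 310.]))
block (array([454.2, 139.5], dtype=float32), np.float32(-33.3), np.float32(45.0), np.float32(14.0), array([189., 310.]))
block (array([435.2, 218.9], dtype=float32), np.float32(-22.7), np.float32(70.0), np.float32(24.0), array([303., 232.]))
```

Call:
arm_command --commands "-3 -6 5.5 0.7 0.5 0.7 0.6;0 0 0 0 0 0 0.15;0 0 0 0 0 0 0.1;0 0 0 0 0 0 0.1;0 0 0 0 0 0 0.1"

```text
time: 3.68
tool_pos: [0.4459, 0.2163, 0.0127]
ee_rot: [3.137, 0.006, 2.74]
wrist_force: [0.4, -1.2, -1.9]
width: 0.0236
```

```bash
python3 - <<'E'
from h import *
print(state()); 
p=snapshot("top"); 
for s in segs(p,"block",.024,60): print("block",s)
E
```

```text
(3.67, array([445.9, 216.3,  12.7]), array([179.7,   0.3, 157. ]), 0.0236, array([ 0.4, -1.2, -1.9]))
block (array([ 275., -864.], dtype=float32), np.float32(-2.7), np.float32(58.0), np.float32(54.0), array([629., 276.]))
block (array([256.9, 880.4], dtype=float32), np.float32(-0.2), np.float32(367.0), np.float32(93.0), array([ 20., 290.]))
block (array([452.9, -55. ], dtype=float32), np.float32(-14.4), np.float32(78.0), np.float32(25.0), array([346., 215.]))
block (array([454. , 113.9], dtype=float32), np.float32(-23.1), np.float32(79.0), np.float32(25.0), array([287., 214.]))
block (array([605.1, 886.3], dtype=float32), np.float32(2.5), np.float32(268.0), np.float32(110.0), array([ 13., 157.]))
block (array([ 838.4, -524.4], dtype=float32), np.float32(23.0), np.float32(216.0), np.float32(117.0), array([506.,  84.]))
block (array([ 887.9, -639. ], dtype=float32), np.float32(22.9), np.float32(215.0), np.float32(60.0), array([543.,  66.]))
```

```bash
python3 - <<'E'
from h import *
s,t=go(537,-290,170,83); print(s/10,t/10)
E
```

```text
shift [-282.5 -429.7 -157.8] turn [  0.2   0.4 -16. ] q6 -0.83
[-28.25382201 -42.97435915 -15.77932717] [ 0.02316899  0.03732728 -1.59890694]
```

Call:
arm_command --commands "0 0 -55 0 0 0 0.1;0 0 -55 0 0 -8 0.1;0 0 -45 0 0 -8 0.1;-17 -54.5 0 0 0 0 0.1;-17 -54.5 0 0 0 0 0.1;-17 -54.5 0 0 0 0 0.1;-17 -54.5 0 0 0 0 0.1;-17 -54.5 0 0 0 0 0.1;-17 -54.5 0 0 0 0 0.1;-17 -54.5 0 0 0 0 0.1;-17 -54.5 0 0 0 0 0.1;-17 -54.5 0 0 0 0 0.1"

```text
time: 5.22
tool_pos: [0.544, -0.2974, 0.1635]
ee_rot: [3.134, -0.0, 3.04]
wrist_force: [0.5, 0.4, -1.9]
width: 0.0238
```

Call:
arm_command --commands "0 0 0 0 0 0 0.1;0 0 0 0 0 0 0.1"

```text
time: 5.48
tool_pos: [0.543, -0.3007, 0.1599]
ee_rot: [3.132, -0.004, 3.035]
wrist_force: [-0.3, -0.2, -2.5]
width: 0.0237
```

```bash
python3 - <<'E'
from h import *
print(state())
p=snapshot("wrist"); print(state(), p["origin"],p["rotation"]); np.save("cam.npy",p,allow_pickle=True); cv2.imwrite("pics/w2.png",p["img"])
for q in ["nest0","pull_knob"]:
  for d in models.tip_of(q,p):
    c=np.array(d["centre"])*[640,400]; print(q,round(d["conf"],2),c.round(),(W(p,c,.046 if q!="pull_knob" else .068)*1000).round(1))
for s in segs(p,"knob",.084,30): print("knob",s)
go(534,-314,100,83)
E
```

```text
(5.47, array([ 543. , -300.7,  159.9]), array([179.5,  -0.3, 173.9]), 0.0237, array([-0.3, -0.2, -2.5]))
(5.53, array([ 542.9, -300.6,  159.7]), array([179.5,  -0.3, 173.9]), 0.0237, array([ 0.3,  0.3, -2.9])) [ 0.4766477  -0.29353385  0.33948793] [ 2.90514315 -0.01110763  1.46419742]
nest0 0.95 [411. 187.] [[ 550.1 -210.3]]
nest0 0.95 [300. 188.] [[ 539.9 -313.3]]
nest0 0.83 [357. 185.] [[ 542.7 -260.8]]
pull_knob 0.81 [533. 191.] [[ 559.2 -111.8]]
knob (array([ 731. , -103.4], dtype=float32), np.float32(85.7), np.float32(30.0), np.float32(10.0), array([544., 370.]))
shift [  7.5 -15.6  60.6] turn [ 0.5 -0.2  1. ] q6 -2.06
```

View pics/w2.png

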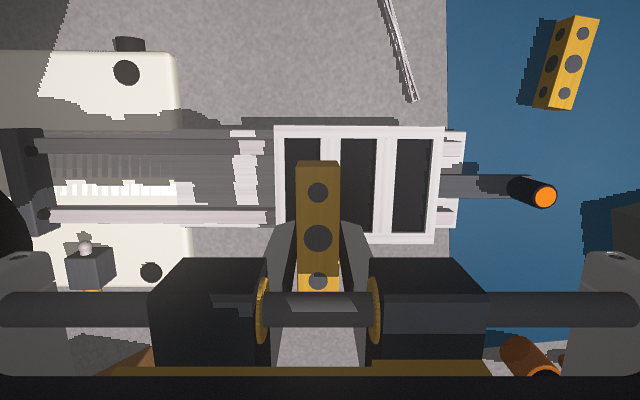

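```bash
python3 - <<'E'
from h import *
p=np.load("cam.npy",allow_pickle=True).item()
g=cv2.cvtColor(p["img"],cv2.COLOR_BGR2GRAY)
m=(g<62).astype(np.uint8)
n,l,st,c=cv2.connectedComponentsWithStats(m[100:245,270:450])
for i in range(1,n):
    if st[i,4]<300: continue
    ys,xs=np.where(l==i); w=(W(p,np.c_[xs+270,ys+100],.047)*1000).astype(np.float32)
    r=cv2.minAreaRect(w); print(st[i],np.round(r[0],1),np.round(r[1],1),round(r[2],1))
print("frame corners",(W(p,[[275,126],[440,125],[434,243]],.051)*1000).round(1))
print("knob top",(W(p,[[545,197]],.084)*1000).round(1))
y=cv2.inRange(cv2.cvtColor(p["img"],cv2.COLOR_BGR2HSV),np.array((15,90,60)),np.array((35,255,255)))
for v in (170,180,200): 
    k=np.where(y[v,270:370])[0]+270; print(v,k.min(),k.max(),(W(p,[[k.min(),v],[k.max(),v]],.171)*1000).round(1).tolist())
k=np.where(y[140:200,318])[0]; print(k.min()+140,(W(p,[[318,k.min()+140]],.171)*1000).round(1)); print(g[130:160:2,318], g[185,275:300])
E
```

```text
[  15   38   35  107 1462] [ 544.5 -312.4] [ 30.8 100.8] 82.5
[  69   39   38  106 3019] [ 550.2 -261.8] [ 31.6 100.4] 83.5
[ 122   39   40   93 3027] [ 549.1 -211.1] [30.5 87.2] 83.4
[ 38  83  20  19 305] [ 544.9 -297.6] [17.7 17.2] 83.7
[ 34 125  28  20 480] [ 586.5 -302. ] [26.  19.3] 83.6
frame corners [[ 481.1 -328. ]
 [ 495.7 -184.5]
 [ 605.7 -192.2]]
knob top [[ 560.7 -112. ]]
170 295 340 [[502.8, -306.4], [505.4, -282.8]]
180 295 339 [[508.1, -307.0], [510.7, -283.8]]
200 296 339 [[519.0, -307.8], [521.6, -284.8]]
161 [[ 499.4 -293.8]]
[214 221 223 224  68  47  49  47  48  46  45  47  47  44  43] [225 216 211 214 215 218 221 221 224 216  50  46  50  48  49  50  49  49
  48  47  58  90  92  90  91]
```

The wrist picture shows the block held between the jaws and the three dark nests at columns 285–435. The knob's orange dot is at (545,197). I come down low over nest2 and look again.

Call:
arm_command --commands "1.2 -12.6 38 0.5 0 0.4 0.1;0 0 38 0 0 0 0.1;0 0 0 0 0 0 0.1;0 0 0 0 0 0 0.1"

```text
time: 6.12
tool_pos: [0.543, -0.3082, 0.0882]
ee_rot: [-3.138, 0.004, 3.036]
wrist_force: [0.8, -0.2, -1.4]
width: 0.0235
```

```bash
cat >> h.py <<'E'
def low(p,tag,cols=(200,600),rows=(60,260)):
    """dark nest pockets (z .047) seen by the wrist camera"""
    g=cv2.cvtColor(p["img"],cv2.COLOR_BGR2GRAY); m=(g<62).astype(np.uint8)
    n,l,st,c=cv2.connectedComponentsWithStats(m[rows[0]:rows[1],cols[0]:cols[1]])
    for i in range(1,n):
        if st[i,4]<500: continue
        ys,xs=np.where(l==i); w=(W(p,np.c_[xs+cols[0],ys+rows[0]],.047)*1000).astype(np.float32)
        r=cv2.minAreaRect(w); print("nest?",st[i][:4]+[cols[0],rows[0],0,0],np.round(r[0],1),np.round(r[1],1),round(r[2],1))
E
python3 - <<'E'
from h import *
print(state())
p=snapshot("wrist"); np.save("cam.npy",p,allow_pickle=True); cv2.imwrite("pics/w3.png",p["img"])
low(p,"")
E
```

```text
(6.12, array([ 543. , -308.2,   88.2]), array([-179.8,    0.2,  174. ]), 0.0235, array([ 0.8, -0.2, -1.4]))
nest? [287 143  47 117] [ 536.4 -311.4] [31.4 84.9] 82.7
nest? [359 144 123 116] [ 544.6 -236.2] [81.1 84.2] 83.5
nest? [493 172 107  56] [ 549.4 -141.4] [83.9 25.5] 69.0
nest? [304 225  28  27] [ 562.6 -308.3] [19.6 20.1] 84.0
```

View pics/w3.png

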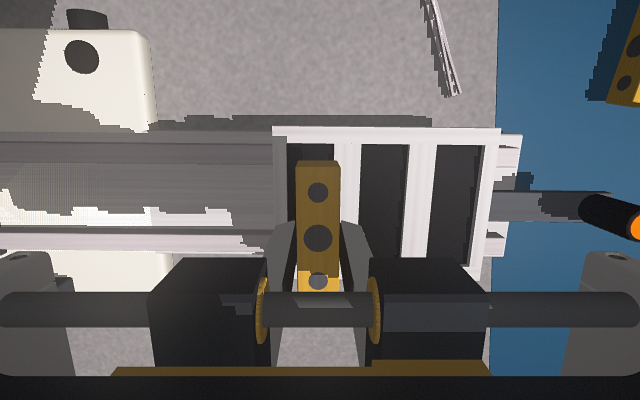

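Call:
arm_command --commands "3 -8 4 -0.2 0.2 0 0.1;0 0 4 0 0 0 0.1;0 0 0 0 0 0 0.1"

```text
time: 6.55
tool_pos: [0.5405, -0.3174, 0.0835]
ee_rot: [-3.139, 0.005, 3.036]
wrist_force: [-0.4, -0.3, -2.2]
width: 0.0234
```

Call:
arm_command --commands "0.5 3.4 8 0 0 0 0.1;0 0 7 0 0 0 0.1;0 0 0 0 0 0 0.1"

```text
time: 6.92
tool_pos: [0.5403, -0.3136, 0.0673]
ee_rot: [-3.139, 0.005, 3.036]
wrist_force: [0.1, 0.2, -2.7]
width: 0.0236
```

Call:
arm_command --commands "0 0 5 0 0 0 0.1;0 0 3.5 0 0 0 0.1;0 0 0 0 0 0 0.1"

```text
time: 7.3
tool_pos: [0.5406, -0.3138, 0.0588]
ee_rot: [-3.139, 0.005, 3.037]
wrist_force: [-0.7, 0.3, -0.8]
width: 0.024
```

```bash
python3 - <<'E'
from h import *
p=snapshot("wrist"); low(p,"",(200,560)); print(state()); p=snapshot("top")
for s in segs(p,"block",.024,60): print("block",s) if abs(s[0][1])<450 else 0
for s in segs(p,"knob",.084,8): print("knob",s)
E
```

```text
nest? [287 151  62 109] [ 528.4 -310.4] [39.  68.9] 84.0
nest? [369 152 147 108] [ 536.8 -236.3] [82.7 68.5] 83.5
nest? [304 225  28  27] [ 548.5 -312.5] [17.  17.4] 84.0
(7.35, array([ 540.6, -313.7,   58.8]), array([-179.8,    0.3,  174. ]), 0.0236, array([-0.3,  0.4, -1.3]))
block (array([452.2, -54.8], dtype=float32), np.float32(-14.4), np.float32(79.0), np.float32(25.0), array([346., 215.]))
block (array([453.4, 113.7], dtype=float32), np.float32(-22.5), np.float32(79.0), np.float32(25.0), array([287., 214.]))
```

Call:
arm_command --commands "0 0 0 0 0 0 0.4;0 0 0 0 0 0 0.4;0 0 0 0 0 0 0.4;0 0 -30 0 0 0 0.4;0 0 -50 0 0 0 0.4;0 0 0 0 0 0 0.6"

```text
time: 8.15
tool_pos: [0.541, -0.314, 0.1422]
ee_rot: [-3.138, 0.008, 3.037]
wrist_force: [-0.5, 0.2, -0.4]
width: 0.0443
```

```bash
python3 - <<'E'
from h import *
print(state()); p=snapshot("wrist"); cv2.imwrite("pics/w4.png",p["img"])
for s in segs(p,"block",.070,400): print("block",s)
low(p,"",(200,560)); 
o=robot.get_obs()["tool_pos"]*1000; d=np.array([454.5,116])-o[:2]
a=np.radians(67.3); print("shift at yaw 67.3", d@[-np.sin(a),np.cos(a)], d@[np.cos(a),np.sin(a)]); go(454,116,100,67.3)
E
```

```text
(8.15, array([ 541. , -314. ,  142.2]), array([-179.8,    0.5,  174. ]), 0.0443, array([-0.5,  0.2, -0.4]))
block (array([ 538.1, -311.3], dtype=float32), np.float32(-5.8), np.float32(81.0), np.float32(24.0), array([318., 195.]))
block (array([458. , -89.3], dtype=float32), np.float32(-14.7), np.float32(68.0), np.float32(23.0), array([612.,  57.]))
nest? [300 139  38  98] [ 537.4 -311.1] [31.7 86.9] 83.2
nest? [356 140  42 120] [ 554.2 -262.7] [ 32.1 108.5] 83.6
nest? [413 140  45  99] [ 549.2 -211.1] [30.3 87.4] 83.4
nest? [467 164  93  46] [ 549.8 -139. ] [88.8 26.1] 69.4
shift at yaw 67.3 243.99937542086414 362.92747500789494
shift [130.2 417.7  38. ] turn [-0.   0.2 16.7] q6 -2.08
```

View pics/w4.png

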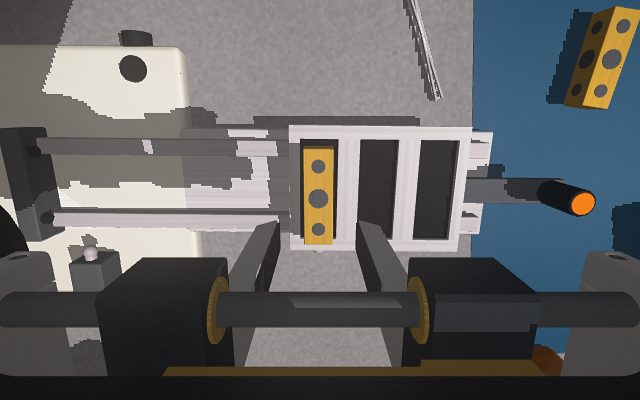

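The block lies centred in nest2: block (318,195), pocket columns 300–338. Next is block B.

Call:
arm_command --commands "0 0 0 0 0 8.4 0.6;0 0 0 0 0 8.4 0.6;30.5 45.4 0 0 0 0 0.6;30.5 45.4 0 0 0 0 0.6;30.5 45.4 0 0 0 0 0.6;30.5 45.4 0 0 0 0 0.6;30.5 45.4 0 0 0 0 0.6;30.5 45.4 0 0 0 0 0.6;30.5 45.4 20 0 0 0 0.6;30.5 45.4 20 0 0 0 0.6;0 0 0 0 0 0 0.6;0 0 0 0 0 0 0.6"

```text
time: 9.7
tool_pos: [0.446, 0.1319, 0.078]
ee_rot: [-3.137, -0.029, 2.731]
wrist_force: [-0.1, -0.5, 0.1]
width: 0.0563
```

```bash
python3 - <<'E'
from h import *
print(state())
p=snapshot("wrist")
for s in segs(p,"block",.024,400): print("block",s)
print(state())
go(454.5,116,8,67.3)
E
```

```text
(9.7, array([446. , 131.9,  78. ]), array([-179.8,   -1.6,  156.5]), 0.0563, array([-0.1, -0.5,  0.1]))
block (array([593.4, 129.2], dtype=float32), np.float32(66.6), np.float32(319.0), np.float32(15.0), array([383., 370.]))
block (array([564. , 194.4], dtype=float32), np.float32(-13.0), np.float32(61.0), np.float32(19.0), array([446., 310.]))
block (array([482.7,   6.7], dtype=float32), np.float32(-34.1), np.float32(61.0), np.float32(19.0), array([189., 310.]))
block (array([418. , -34.8], dtype=float32), np.float32(-84.8), np.float32(42.0), np.float32(12.0), array([105., 261.]))
block (array([454.6, 118.6], dtype=float32), np.float32(-22.5), np.float32(82.0), np.float32(24.0), array([303., 226.]))
(9.75, array([445.9, 131.7,  77.9]), array([-179.8,   -1.7,  156.4]), 0.056, array([-0.9,  0.1, -0.7]))
shift [-16.2 -10.7  69.5] turn [-0.2 -1.7 -0.9] q6 -1.01
```

Call:
arm_command --commands "-9 -6 20 -0.2 -1.7 -0.9 0.6;-8 -5 20 0 0 0 0.6;0 0 0 0 0 0 0.6;0 0 0 0 0 0 0.6"

```text
time: 10.25
tool_pos: [0.4598, 0.1098, 0.0388]
ee_rot: [3.141, 0.005, 2.737]
wrist_force: [-0.0, -0.2, 1.1]
width: 0.0563
```

```bash
python3 - <<'E'
from h import *
print(state())
go(454.6,116.8,8,67.5)
E
```

```text
(10.25, array([459.8, 109.8,  38.8]), array([179.9,   0.3, 156.8]), 0.0563, array([-0. , -0.2,  1.1]))
shift [ 7.7  4.4 30.8] turn [ 0.1  0.3 -0.7] q6 -1.05
```

Call:
arm_command --commands "7 4 16 0 0 -0.6 0.6;0 0 15 0 0 0 0.6;0 0 0 0 0 0 0.6"

```text
time: 10.62
tool_pos: [0.4554, 0.1167, 0.007]
ee_rot: [3.139, 0.006, 2.748]
wrist_force: [-0.7, 0.0, 1.1]
width: 0.0566
```

Call:
arm_command --commands "0 0 0 0 0 0 0.1;0 0 0 0 0 0 0.1;0 0 0 0 0 0 0.1;0 0 0 0 0 0 0.1;0 0 -50 0 0 0 0.1;0 0 -50 0 0 -8 0.1;0 0 -40 0 0 -8 0.1"

```text
time: 11.5
tool_pos: [0.4508, 0.1164, 0.1452]
ee_rot: [-3.139, -0.005, 3.036]
wrist_force: [0.9, 0.2, -1.9]
width: 0.0241
```

Call:
arm_command --commands "-19 -53 0 0 0 0 0.1;-19 -53 0 0 0 0 0.1;-19 -53 0 0 0 0 0.1;-19 -53 0 0 0 0 0.1;-19 -53 0 0 0 0 0.1;-19 -53 0 0 0 0 0.1;-12 -33 0 0 0 0 0.1;-5 -15 10 0 0 0 0.1;0 0 20 0 0 0 0.1;0 0 20 0 0 0 0.1;0 0 0 0 0 0 0.1;0 0 0 0 0 0 0.1"

```text
time: 13.0
tool_pos: [0.5474, -0.2673, 0.0928]
ee_rot: [3.135, -0.002, 3.044]
wrist_force: [0.6, -0.1, -1.6]
width: 0.0238
```

```bash
python3 - <<'E'
from h import *
print(state())
p=snapshot("wrist"); cv2.imwrite("pics/w5.png",p["img"])
low(p,"",(200,600))
y=cv2.inRange(cv2.cvtColor(p["img"],cv2.COLOR_BGR2HSV),np.array((15,90,60)),np.array((35,255,255)))
zt=robot.get_obs()["tool_pos"][2]+.017
k=np.where(y[100:230,318])[0]+100; e=W(p,[[318,k.min()]],zt)[0]*1000; print("block end",k.min(),e.round(1))
go(543.7,-263.8,53.5,83.4)
E
```

```text
(13.0, array([ 547.4, -267.3,   92.8]), array([ 1.796e+02, -1.000e-01,  1.744e+02]), 0.0238, array([ 0.6, -0.1, -1.6]))
nest? [526  60  34  43] [ 473.  -108.4] [15.3 28.6] 75.5
nest? [227 142  47  95] [ 527.9 -310.3] [31.  68.5] 84.0
nest? [300 144  49 116] [ 543.  -259.3] [31.9 87.5] 87.1
nest? [368 145  87 115] [ 549.8 -194.3] [65.8 85.3] 84.2
nest? [429 173 154  67] [ 554.4 -125.8] [117.6  28.7] 65.4
nest? [304 232  28  28] [ 574.4 -267.5] [20.2 21.5] 84.2
block end 166 [ 505.4 -261. ]
shift [ 3.8  2.7 39.2] turn [ 0.4 -0.2  1. ] q6 -2.02
```

Call:
arm_command --commands "2 2.5 10 0.4 -0.2 0.9 0.1;0 0 12 0 0 0 0.1;0 0 0 0 0 0 0.1"

```text
time: 13.42
tool_pos: [0.5461, -0.2639, 0.0708]
ee_rot: [-3.14, 0.003, 3.028]
wrist_force: [-0.0, -0.1, -2.0]
width: 0.0237
```

Call:
arm_command --commands "1 0 8 0 0 0 0.1;0 0 6 0 0 0 0.1;0 0 3.5 0 0 0 0.1;0 0 0 0 0 0 0.1"

```text
time: 13.92
tool_pos: [0.5457, -0.2644, 0.0537]
ee_rot: [-3.139, 0.005, 3.027]
wrist_force: [-0.8, 1.6, -2.4]
width: 0.0237
```

Call:
arm_command --commands "0 0 0 0 0 0 0.4;0 0 0 0 0 0 0.4;0 0 0 0 0 0 0.4;0 0 -30 0 0 0 0.4;0 0 -50 0 0 0 0.4;0 0 -10 0 0 8 0.5"

```text
time: 14.68
tool_pos: [0.5452, -0.2643, 0.1457]
ee_rot: [-3.14, 0.005, 2.884]
wrist_force: [0.4, -0.4, -0.1]
width: 0.0443
```

Call:
arm_command --commands "28 36 0 0 0 0 0.6;28 36 0 0 0 0 0.6;28 36 0 0 0 0 0.6;28 36 0 0 0 0 0.6;20 26 0 0 0 0 0.6;10 13 10 0 0 0 0.6;0 0 25 0 0 0 0.6;0 0 25 0 0 0 0.6;0 0 0 0 0 0 0.6;0 0 0 0 0 0 0.6"

```text
time: 15.92
tool_pos: [0.4558, -0.0475, 0.0855]
ee_rot: [-3.139, 0.016, 2.881]
wrist_force: [0.4, -0.4, 0.8]
width: 0.0562
```

```bash
python3 - <<'E'
from h import *
print(state())
p=snapshot("wrist"); cv2.imwrite("pics/w6.png",p["img"])
for s in segs(p,"block",.024,400): print("block",s)
go(453,-52,7,75.6)
q=snapshot("top")
for s in segs(q,"block",.024): print("block top",s) if abs(s[0][1])<450 else 0
E
```

```text
(15.93, array([455.8, -47.5,  85.5]), array([-179.8,    0.9,  165.1]), 0.0562, array([ 0.4, -0.4,  0.8]))
block (array([618.1, -27.5], dtype=float32), np.float32(75.1), np.float32(341.0), np.float32(16.0), array([383., 370.]))
block (array([574.8,  33.9], dtype=float32), np.float32(-3.6), np.float32(66.0), np.float32(19.0), array([446., 310.]))
block (array([ 519.7, -173.4], dtype=float32), np.float32(-26.2), np.float32(66.0), np.float32(20.0), array([189., 310.]))
block (array([453.6, -51.1], dtype=float32), np.float32(-14.5), np.float32(81.0), np.float32(24.0), array([309., 200.]))
shift [ 2.7 -4.8 78.4] turn [-0.2  0.9 -0.5] q6 -1.53
block top (array([ 543.5, -300. ], dtype=float32), np.float32(-8.3), np.float32(83.0), np.float32(82.0), array([430., 183.]))
```

Call:
arm_command --commands "1 -5.5 25 -0.2 0.9 -0.5 0.6;0 0 30 0 0 0 0.6;0 0 23 0 0 0 0.6;0 0 0 0 0 0 0.6"

```text
time: 16.52
tool_pos: [0.4586, -0.0546, 0.0109]
ee_rot: [3.141, 0.011, 2.889]
wrist_force: [0.0, 0.4, -0.5]
width: 0.0564
```

Call:
arm_command --commands "4.5 1 3.5 0 0.6 0 0.6;0 0 0 0 0 0 0.6;0 0 0 0 0 0 0.1;0 0 0 0 0 0 0.1;0 0 0 0 0 0 0.1;0 0 0 0 0 0 0.1"

```text
time: 17.27
tool_pos: [0.4579, -0.0534, 0.012]
ee_rot: [3.141, 0.009, 2.889]
wrist_force: [0.2, -1.6, 0.5]
width: 0.0239
```

Call:
arm_command --commands "0 0 -50 0 0 0 0.1;0 0 -50 0 0 -4 0.1;0 0 -40 0 0 -4 0.1;-28 -37 0 0 0 0 0.1;-28 -37 0 0 0 0 0.1;-28 -37 0 0 0 0 0.1;-19 -25 0 0 0 0 0.1;-10 -13 10 0 0 0 0.1;0 0 22 0 0 0 0.1;0 0 22 0 0 0 0.1;0 0 0 0 0 0 0.1;0 0 0 0 0 0 0.1"

```text
time: 18.77
tool_pos: [0.5503, -0.2136, 0.0904]
ee_rot: [3.135, -0.009, 3.037]
wrist_force: [0.5, -1.1, -1.3]
width: 0.0242
```

```bash
python3 - <<'E'
from h import *
print(state())
p=snapshot("wrist"); cv2.imwrite("pics/w7.png",p["img"])
low(p,"",(200,600))
y=cv2.inRange(cv2.cvtColor(p["img"],cv2.COLOR_BGR2HSV),np.array((15,90,60)),np.array((35,255,255)))
zt=robot.get_obs()["tool_pos"][2]+.012
k=np.where(y[100:230,318])[0]+100; e=W(p,[[318,k.min()]],zt)[0]*1000; print("block end",k.min(),e.round(1))
for s in segs(p,"block",.07,400): print("block",s)
go(553.1,-214.5,58,83.4)
E
```

```text
(18.77, array([ 550.3, -213.6,   90.4]), array([179.6,  -0.5, 174. ]), 0.0242, array([ 0.5, -1.1, -1.3]))
nest? [200 149  69 111] [ 539.5 -271.5] [51.  81.6] 83.4
nest? [287 149  53 111] [ 546.  -214.3] [31.6 83.4] 79.4
nest? [353 176 144  68] [ 552.  -129.6] [108.3  31.5] 61.3
nest? [545 214  55  46] [591.9 -26.5] [34.4 39.4] 5.4
block end 159 [ 505.6 -206.6]
block (array([ 659.5, -234.1], dtype=float32), np.float32(83.5), np.float32(278.0), np.float32(13.0), array([302., 370.]))
block (array([ 619. , -179.3], dtype=float32), np.float32(-0.4), np.float32(52.0), np.float32(8.0), array([375., 310.]))
block (array([ 610.4, -256.8], dtype=float32), np.float32(-11.6), np.float32(52.0), np.float32(8.0), array([260., 310.]))
block (array([ 566.3, -105.3], dtype=float32), np.float32(0.1), np.float32(18.0), np.float32(17.0), array([481., 228.]))
block (array([ 554.6, -211.8], dtype=float32), np.float32(-6.1), np.float32(91.0), np.float32(28.0), array([318., 225.]))
block (array([ 536.9, -259.3], dtype=float32), np.float32(-6.6), np.float32(65.0), np.float32(27.0), array([241., 209.]))
block (array([ 538.1, -306.8], dtype=float32), np.float32(-5.8), np.float32(81.0), np.float32(33.0), array([166., 212.]))
shift [-3.4 -1.  32.3] turn [ 0.4 -0.5  0.6] q6 -1.93
```

Call:
arm_command --commands "-3 -1 11 0.4 -0.5 0.6 0.1;-1 0 11 0 0 0 0.1;0 0 0 0 0 0 0.1"

```text
time: 19.2
tool_pos: [0.555, -0.2149, 0.0685]
ee_rot: [-3.14, 0.003, 3.026]
wrist_force: [-0.0, -0.2, -2.2]
width: 0.0237
```

Call:
arm_command --commands "1 0 6 0 0 0 0.1;0 0 4.5 0 0 0 0.1;0 0 0 0 0 0 0.1;0 0 0 0 0 0 0.1"

```text
time: 19.7
tool_pos: [0.5545, -0.2151, 0.0581]
ee_rot: [-3.14, 0.004, 3.026]
wrist_force: [0.3, -0.3, -2.3]
width: 0.0236
```

Call:
arm_command --commands "0 0 0 0 0 0 0.4;0 0 0 0 0 0 0.4;0 0 0 0 0 0 0.4;0 0 -30 0 0 0 0.4;0 0 -45 0 0 0 0.4;1 18 -10 0 0 0 0.6;2 35 0 0 0 0 0.6;2 30 0 0 0 0 0.6;1 17 0 0 0 0 0.6;0 0 0 0 0 0 0.6;0 0 0 0 0 0 0.6"

```text
time: 21.08
tool_pos: [0.5589, -0.1091, 0.1422]
ee_rot: [-3.141, 0.001, 3.026]
wrist_force: [0.6, 0.4, 0.1]
width: 0.0564
```

```bash
python3 - <<'E'
from h import *
print(state())
p=snapshot("wrist"); cv2.imwrite("pics/w8.png",p["img"])
low(p,"",(100,600))
for s in segs(p,"block",.07,400): print("block",s)
for s in segs(p,"knob",.084,30): print("knob",s)
go(560.3,-114.7,50,83.4)
q=snapshot("scene"); cv2.imwrite("pics/s8.png",cv2.resize(q["img"][180:360,180:420],None,fx=3,fy=3))
E
```

```text
(21.07, array([ 558.9, -109.1,  142.2]), array([-1.800e+02,  1.000e-01,  1.734e+02]), 0.0564, array([0.6, 0.4, 0.1]))
nest? [174 147  43  96] [ 548.6 -212.4] [30.1 85.6] 83.4
nest? [412 164 188  96] [613.3  59.2] [ 87.6 164.3] 7.6
block (array([723.9, -64.3], dtype=float32), np.float32(83.4), np.float32(354.0), np.float32(16.0), array([384., 370.]))
block (array([671. ,  -7.8], dtype=float32), np.float32(4.5), np.float32(68.0), np.float32(20.0), array([446., 310.]))
block (array([ 645.2, -229. ], dtype=float32), np.float32(-17.7), np.float32(68.0), np.float32(20.0), array([189., 310.]))
block (array([ 550.8, -208.2], dtype=float32), np.float32(-6.6), np.float32(81.0), np.float32(31.0), array([191., 202.]))
block (array([ 545.7, -255.7], dtype=float32), np.float32(-6.6), np.float32(82.0), np.float32(36.0), array([131., 202.]))
block (array([ 538.7, -302.8], dtype=float32), np.float32(-5.9), np.float32(82.0), np.float32(40.0), array([ 72., 200.]))
shift [-1.9 -5.2 92.1] turn [-0.   0.1 -0. ] q6 -1.75
```

View pics/w8.png

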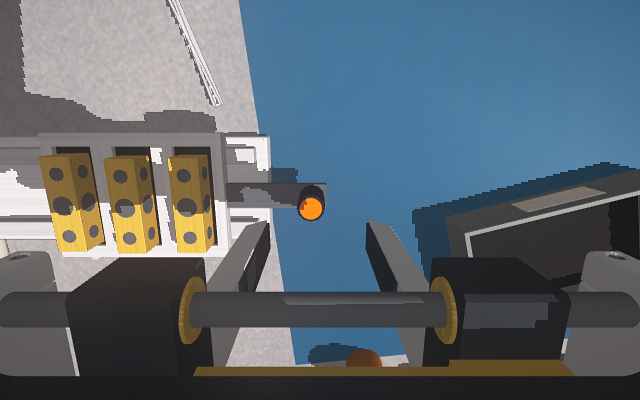

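All three blocks lie in the nests, at (191,202), (131,202) and (72,200). The knob's dot is at (311,209), between the open jaws. Now I grip the knob.

Call:
arm_command --commands "-1 -4 30 0 0 0 0.6;-1 -2 30 0 0 0 0.6;0 0 29 0 0 0 0.6;0 0 0 0 0 0 0.6;0 0 0 0 0 0 0.1;0 0 0 0 0 0 0.1;0 0 0 0 0 0 0.1;0 0 0 0 0 0 0.1"

```text
time: 22.18
tool_pos: [0.5635, -0.121, 0.056]
ee_rot: [-3.14, 0.01, 3.019]
wrist_force: [0.2, 0.1, -3.4]
width: 0.021
```

Call:
arm_command --commands "0 -20 0 0 0 0 0.1;0 -25 0 0 0 0 0.1;0 -25 0 0 0 0 0.1;0 -25 0 0 0 0 0.1;0 -25 0 0 0 0 0.1;0 -20 0 0 0 0 0.1;0 -12 0 0 0 0 0.1"

```text
time: 23.05
tool_pos: [0.5461, -0.2721, 0.056]
ee_rot: [3.137, 0.012, 3.024]
wrist_force: [1.1, 2.3, -1.6]
width: 0.0217
```

Call:
arm_command --commands "0 -12 0 0 0 0 0.1;0 -10 0 0 0 0 0.1;0 -10 0 0 0 0 0.1;0 -8 0 0 0 0 0.1"

```text
time: 23.55
tool_pos: [0.5413, -0.3137, 0.056]
ee_rot: [3.136, 0.012, 3.025]
wrist_force: [0.4, 2.3, -0.5]
width: 0.0213
```

Call:
arm_command --commands "0 -8 0 0 0 0 0.1;0 -8 0 0 0 0 0.1;0 -8 0 0 0 0 0.1"

```text
time: 23.92
tool_pos: [0.5389, -0.335, 0.0559]
ee_rot: [3.128, 0.012, 3.026]
wrist_force: [2.4, 11.6, 3.2]
width: 0.0215
```

Call:
arm_command --commands "0 -8 0 0 0 0 0.1;0 -8 0 0 0 0 0.1"

```text
time: 24.18
tool_pos: [0.539, -0.3346, 0.0556]
ee_rot: [3.094, 0.008, 3.031]
wrist_force: [0.6, 20.3, 6.2]
width: 0.0219
```

Call:
arm_command --commands "0 0 0 0 0 0 0.1;0 0 0 0 0 0 0.1;0 0 0 0 0 0 0.1"

```text
time: 24.55
tool_pos: [0.539, -0.3344, 0.0557]
ee_rot: [3.095, 0.008, 3.033]
wrist_force: [0.7, 4.7, 0.7]
width: 0.0216
```

Call:
arm_command --commands "0 0 0 0 0 0 0.6;0 0 0 0 0 0 0.6;0 0 0 0 0 0 0.6;0 0 -10 1.3 0 0 0.6;0 0 -20 1.3 0 0 0.6;0 0 -20 0 0 0 0.6;0 10 -20 0 0 0 0.6;0 20 -10 0 0 0 0.6;0 30 0 0 0 0 0.6;0 20 0 0 0 0 0.6"

```text
time: 25.8
tool_pos: [0.5485, -0.2539, 0.1458]
ee_rot: [-3.134, 0.016, 3.03]
wrist_force: [-0.7, -0.5, 0.2]
width: 0.0565
```

```bash
python3 - <<'E'
from h import *
print(state())
p=snapshot("wrist"); cv2.imwrite("pics/w9.png",p["img"])
q=snapshot("top"); 
cv2.imwrite("pics/s9.png",np.hstack([cv2.resize(q["img"][130:260,330:530],(400,260)),p["img"][140:400,:400]]))
for r in (p,q):
  for s in segs(r,"knob",.084,8): print("knob",s)
  for d in models.tip_of("pull_knob",r): c=np.array(d["centre"])*[640,400]; print(round(d["conf"],2),c.round(),(W(r,c,.068)*1000).round(1))
E
```

```text
(25.8, array([ 548.5, -253.9,  145.8]), array([-179.5,    0.9,  173.6]), 0.0565, array([-0.7, -0.5,  0.2]))
0.9 [218. 191.] [[ 533.6 -332. ]]
0.97 [448. 189.] [[ 523.5 -336.3]]
```

View pics/w9.png

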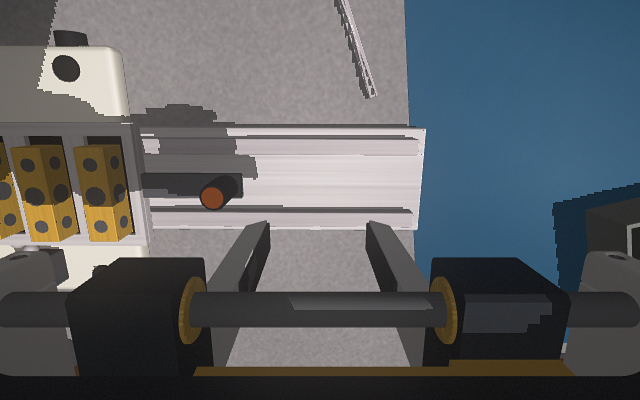

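The carriage is home. The knob stayed at (212,197), where I let it go, and did not spring back; the blocks are under the head at left. I wait 3 s without touching anything.

Call:
arm_command --commands "0 0 0 0 0 0 0.6;0 0 0 0 0 0 0.6;0 0 0 0 0 0 0.6;0 0 0 0 0 0 0.6;0 0 0 0 0 0 0.6;0 0 0 0 0 0 0.6;0 0 0 0 0 0 0.6;0 0 0 0 0 0 0.6;0 0 0 0 0 0 0.6;0 0 0 0 0 0 0.6;0 0 0 0 0 0 0.6;0 0 0 0 0 0 0.6"

```text
time: 27.5
tool_pos: [0.5473, -0.2584, 0.1436]
ee_rot: [-3.133, 0.012, 3.026]
wrist_force: [-0.2, 0.1, 0.5]
width: 0.0562
```

Call:
arm_command --commands "0 0 0 0 0 0 0.6;0 0 0 0 0 0 0.6;0 0 0 0 0 0 0.6;0 0 0 0 0 0 0.6;0 0 0 0 0 0 0.6;0 0 0 0 0 0 0.6;0 0 0 0 0 0 0.6;0 0 0 0 0 0 0.6;0 0 0 0 0 0 0.6;0 0 0 0 0 0 0.6;0 0 0 0 0 0 0.6;0 0 0 0 0 0 0.6"

```text
time: 29.0
tool_pos: [0.5472, -0.2584, 0.1436]
ee_rot: [-3.133, 0.012, 3.026]
wrist_force: [0.6, 0.7, 0.3]
width: 0.0561
```

```bash
python3 - <<'E'
from h import *
print(state())
p=snapshot("wrist"); q=snapshot("top")
for r in (p,q):
  for d in models.tip_of("pull_knob",r): c=np.array(d["centre"])*[640,400]; print(round(d["conf"],2),c.round(),(W(r,c,.068)*1000).round(1))
go(536.5,-333.5,56,83.4)
for s in segs(q,"lid",.011,400): print("lid",s)
E
```

```text
(29.0, array([ 547.2, -258.4,  143.6]), array([-179.5,    0.7,  173.4]), 0.0561, array([0.6, 0.7, 0.3]))
0.88 [223. 195.] [[ 534.9 -332.9]]
0.59 [451. 188.] [[ 526.1 -344.5]]
shift [  3.1 -75.1  88.2] turn [-0.5  0.7 -0. ] q6 -1.99
lid (array([  62.6, -870.1], dtype=float32), np.float32(-2.8), np.float32(269.0), np.float32(40.0), array([633., 350.]))
lid (array([187.2, 337.7], dtype=float32), np.float32(22.5), np.float32(192.0), np.float32(113.0), array([209., 308.]))
lid (array([551. , 391.3], dtype=float32), np.float32(10.6), np.float32(199.0), np.float32(119.0), array([192., 182.]))
```

Call:
arm_command --commands "1 0 20 -0.5 0.7 0 0.6;1 -20 20 0 0 0 0.6;1 -25 0 0 0 0 0.6;0 -16 0 0 0 0 0.6;0 -8 0 0 0 0 0.6;0 -4 0 0 0 0 0.6;0 0 0 0 0 0 0.6;0 0 0 0 0 0 0.6"

```text
time: 30.2
tool_pos: [0.5334, -0.3345, 0.095]
ee_rot: [3.137, -0.007, 3.026]
wrist_force: [-0.3, -0.3, 1.4]
width: 0.0563
```

Call:
arm_command --commands "-1.5 0 14 0 0 0 0.6;-1 0 14 0 0 0 0.6;0 0 12 0 0 0 0.6;0 0 0 0 0 0 0.6;0 0 0 0 0 0 0.1;0 0 0 0 0 0 0.1;0 0 0 0 0 0 0.1;0 0 0 0 0 0 0.1"

```text
time: 31.2
tool_pos: [0.536, -0.3346, 0.0523]
ee_rot: [3.14, -0.006, 3.027]
wrist_force: [0.2, -3.4, -1.8]
width: 0.0211
```

Call:
arm_command --commands "0 8 0 0 0 0 0.1;0 10 0 0 0 0 0.1;0 10 0 0 0 0 0.1;0 10 0 0 0 0 0.1"

```text
time: 31.7
tool_pos: [0.5402, -0.299, 0.0523]
ee_rot: [-3.138, -0.005, 3.024]
wrist_force: [0.8, -1.1, -1.0]
width: 0.0211
```

Call:
arm_command --commands "0 18 0 0 0 0 0.1;0 25 0 0 0 0 0.1;0 25 0 0 0 0 0.1;0 25 0 0 0 0 0.1;0 25 0 0 0 0 0.1;0 25 0 0 0 0 0.1;0 20 0 0 0 0 0.1;0 12 0 0 0 0 0.1;0 6 0 0 0 0 0.1"

```text
time: 32.83
tool_pos: [0.5623, -0.1072, 0.0523]
ee_rot: [-3.137, -0.002, 3.027]
wrist_force: [0.1, -1.8, -1.6]
width: 0.0213
```

Call:
arm_command --commands "0 0 0 0 0 0 0.1;0 0 0 0 0 0 0.6;0 0 0 0 0 0 0.6;0 0 0 0 0 0 0.6;0 0 -35 0 0 0 0.6;0 0 -40 0 0 0 0.6;0 -20 -15 0 0 0 0.4;0 -35 0 0 0 0 0.4;0 -26 0 0 0 0 0.4;0 -13 0 0 0 0 0.4;0 -6 0 0 0 0 0.4;0 0 0 0 0 0 0.4"

```text
time: 34.33
tool_pos: [0.5466, -0.2148, 0.1414]
ee_rot: [-3.136, -0.011, 3.023]
wrist_force: [0.3, 0.1, -0.8]
width: 0.0379
```

```bash
python3 - <<'E'
from h import *
print(state())
p=snapshot("wrist"); print(state())
low(p,"",(100,600))
for s in segs(p,"block",.07,400): print("block",s)
go(549.7,-206.5,54,83.4)
E
```

```text
(34.33, array([ 546.6, -214.8,  141.4]), array([-179.7,   -0.6,  173.2]), 0.0379, array([ 0.3,  0.1, -0.8]))
(34.38, array([ 546.7, -214.5,  141.4]), array([-179.7,   -0.6,  173.2]), 0.038, array([ 1.1, -0.6,  0.1]))
nest? [193 149  42  97] [ 538.6 -303.1] [30.5 86.5] 83.4
nest? [311 148  38  97] [ 549.6 -203.1] [31.9 86.2] 83.4
nest? [372 168 104  55] [ 554.1 -118. ] [94.  30.1] 61.7
nest? [516 191  84  69] [606.1  -2.6] [61.4 72.9] 8.1
block (array([ 551.4, -203.7], dtype=float32), np.float32(-6.7), np.float32(82.0), np.float32(24.0), array([330., 205.]))
block (array([ 539.3, -299.3], dtype=float32), np.float32(-5.9), np.float32(82.0), np.float32(30.0), array([210., 203.]))
block (array([ 544. , -248.1], dtype=float32), np.float32(-6.7), np.float32(81.0), np.float32(26.0), array([276., 200.]))
shift [-3.   8.8 87.3] turn [-0.3 -0.6 -0.2] q6 -1.92
```

Call:
arm_command --commands "-3 6 25 -0.3 -0.6 -0.2 0.4;-1.5 3 25 0 0 0 0.4;0 0 14 0 0 0 0.4;0 0 0 0 0 0 0.4"

```text
time: 34.88
tool_pos: [0.5531, -0.2032, 0.0764]
ee_rot: [-3.142, 0.001, 3.031]
wrist_force: [-0.4, 0.4, 0.8]
width: 0.0378
```

Call:
arm_command --commands "1 -2 8 0 0 0 0.4;0 -1 8 0 0 0 0.4;0 0 6 0 0 0 0.4;0 0 0 0 0 0 0.4;0 0 0 0 0 0 0.1;0 0 0 0 0 0 0.1;0 0 0 0 0 0 0.1"

```text
time: 35.75
tool_pos: [0.5533, -0.207, 0.0557]
ee_rot: [-3.14, 0.005, 3.031]
wrist_force: [-0.3, 0.1, -0.7]
width: 0.0237
```

Call:
arm_command --commands "0 0 -30 0 0 0 0.1;0 0 -45 0 0 -7 0.1;0 0 -40 0 0 -6.8 0.1;-19.5 52 0 0 0 0 0.1;-19.5 52 0 0 0 0 0.1;-19.5 52 0 0 0 0 0.1;-19.5 52 0 0 0 0 0.1;-19.5 52 0 0 0 0 0.1;-19.5 52 0 0 0 0 0.1;-13 35 0 0 0 0 0.1;-6 16 0 0 0 0 0.1;0 0 0 0 0 0 0.1"

```text
time: 37.25
tool_pos: [0.638, 0.1811, 0.1667]
ee_rot: [-3.14, -0.005, -3.007]
wrist_force: [-0.6, 0.1, -1.9]
width: 0.0237
```

```bash
python3 - <<'E'
from h import *
print(state())
p=snapshot("wrist"); np.save("cam.npy",p,allow_pickle=True); cv2.imwrite("pics/w10.png",p["img"]); print(state())
for d in models.tip_of("box_rim",p)+models.tip_of("box_floor",p): c=np.array(d["centre"])*[640,400]; print(round(d["conf"],2),c.round(),(W(p,c,.048)*1000).round(1),(W(p,c,.004)*1000).round(1))
E
```

```text
(37.25, array([638. , 181.1, 166.7]), array([-179.9,   -0.3, -172.3]), 0.0237, array([-0.6,  0.1, -1.9]))
(37.3, array([637.9, 180.2, 166.8]), array([-179.9,   -0.3, -172.4]), 0.0236, array([ 0.4, -0.9, -2.3]))
0.79 [255. 197.] [[653.3 125.1]] [[665.3 117.9]]
0.76 [260. 187.] [[643.7 128.6]] [[654.3 121.9]]
```

View pics/w10.png

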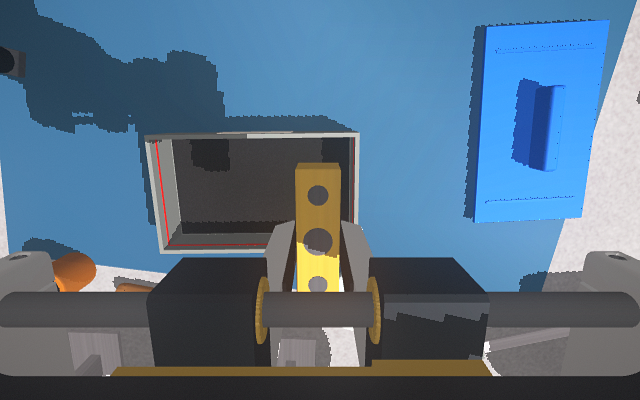

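The wrist view shows the box's outer rim corners at (145,135), (359,131) and (161,253). The held block hides part of its right side. The lid is at (540,120), with its grip at (548,128).

```bash
python3 - <<'E'
from h import *
p=np.load("cam.npy",allow_pickle=True).item()
c=W(p,[[145,135],[359,131],[161,253]],.048)*1000; print(c.round(1))
print("edges",np.linalg.norm(c[1]-c[0]),np.linalg.norm(c[2]-c[0]),"centre",(c[1]+c[2])/2, "ang y",np.degrees(np.arctan2(*(c[1]-c[0])[::-1])),"ang x",np.degrees(np.arctan2(*(c[2]-c[0])[::-1])))
for s in segs(p,"lid",.011,400): print("lid",s)
g=W(p,[[545,85],[565,85],[560,170],[543,170]],.037)*1000; print("grip",g.round(1))
E
```

```text
[[609.3  20.8]
 [579.7 212.8]
 [723.2  37.7]]
edges 194.29355808931237 115.25101202801427 centre [651.46639146 125.281949  ] ang y 98.75288277960522 ang x 8.4539315616231
lid (array([553.6, 395.1], dtype=float32), np.float32(10.7), np.float32(196.0), np.float32(118.0), array([524., 116.]))
grip [[516.8 375.1]
 [514.3 393.1]
 [590.5 412.6]
 [592.7 396.3]]
```

Call:
arm_command --commands "-3 -4 35 0 0 -0.5 0.1;-2.5 -3 40 0 0 0 0.1;0 0 25 0 0 0 0.1;0 0 0 0 0 0 0.1;0 0 0 0 0 0 0.1"

```text
time: 38.02
tool_pos: [0.6465, 0.1636, 0.0695]
ee_rot: [-3.138, 0.002, -3.012]
wrist_force: [-0.4, 0.2, -2.3]
width: 0.0237
```

Call:
arm_command --commands "0 6 10 0 0 0 0.1;0 5 10 0 0 0 0.1;0 0 10 0 0 0 0.1;0 0 0 0 0 0 0.1"

```text
time: 38.52
tool_pos: [0.6468, 0.1754, 0.041]
ee_rot: [-3.138, 0.007, -3.012]
wrist_force: [-1.0, 0.0, -2.6]
width: 0.0239
```

Call:
arm_command --commands "0 0 12 0 0 0 0.1;0 0 9 0 0 0 0.1;0 0 6 0 0 0 0.1;0 0 0 0 0 0 0.1"

```text
time: 39.02
tool_pos: [0.6477, 0.1754, 0.0136]
ee_rot: [-3.138, 0.009, -3.012]
wrist_force: [-0.9, -0.1, -0.5]
width: 0.0235
```

Call:
arm_command --commands "0 0 0 0 0 0 0.4;0 0 0 0 0 0 0.4;0 0 0 0 0 0 0.4;0 0 -30 0 0 0 0.4;0 0 -50 0 0 0 0.4;0 0 -45 0 0 7 0.4;0 0 0 0 0 7 0.4"

```text
time: 39.9
tool_pos: [0.6472, 0.1757, 0.1431]
ee_rot: [-3.141, 0.012, 3.019]
wrist_force: [-0.2, -0.2, -0.8]
width: 0.0375
```

Call:
arm_command --commands "6.6 -56 0 0 0 0 0.4;6.6 -56 0 0 0 0 0.4;6.6 -56 0 0 0 0 0.4;6.6 -56 0 0 0 0 0.4;6.6 -56 0 0 0 0 0.4;6.6 -56 0 0 0 0 0.4;6.6 -56 0 0 0 0 0.4;4 -32 0 0 0 0 0.4;2 -14 0 0 0 0 0.4;0 0 0 0 0 0 0.4;0 0 0 0 0 0 0.4"

```text
time: 41.28
tool_pos: [0.5419, -0.2634, 0.1464]
ee_rot: [-3.141, 0.023, 3.022]
wrist_force: [0.7, -1.1, -0.1]
width: 0.038
```

```bash
python3 - <<'E'
from h import *
print(state())
p=snapshot("wrist"); 
for s in segs(p,"block",.07,400): print("block",s)
go(546.6,-256.3,54,83.5)
q=snapshot("top"); 
for s in segs(q,"block",.03): print("block top",s) if abs(s[0][1])<450 else 0
E
```

```text
(41.27, array([ 541.9, -263.4,  146.4]), array([-180. ,    1.3,  173.2]), 0.038, array([ 0.7, -1.1, -0.1]))
block (array([ 535.6, -301.1], dtype=float32), np.float32(-6.0), np.float32(75.0), np.float32(26.0), array([266., 191.]))
block (array([ 543.5, -249.1], dtype=float32), np.float32(-6.8), np.float32(81.0), np.float32(24.0), array([332., 196.]))
shift [-1.7  7.5 92.4] turn [-0.   1.3 -0.3] q6 -2.0
block top (array([ 523.9, -258.4], dtype=float32), np.float32(-9.0), np.float32(34.0), np.float32(24.0), array([416., 190.]))
block top (array([643.8, 173.6], dtype=float32), np.float32(7.3), np.float32(86.0), np.float32(29.0), array([266., 148.]))
```

Call:
arm_command --commands "-1 6 25 0 1.3 -0.3 0.4;-0.8 4 25 0 0 0 0.4;0 0 14 0 0 0 0.4;0 0 0 0 0 0 0.4"

```text
time: 41.88
tool_pos: [0.5459, -0.2486, 0.0761]
ee_rot: [3.14, -0.006, 3.034]
wrist_force: [0.2, 0.7, 0.3]
width: 0.0378
```

```bash
python3 - <<'E'
from h import *
print(state())
p=snapshot("wrist"); low(p,"",(200,600)); cv2.imwrite("pics/w11.png",p["img"])
for s in segs(p,"block",.07,400): print("block",s)
E
```

```text
(41.88, array([ 545.9, -248.6,   76.1]), array([179.9,  -0.3, 173.8]), 0.0378, array([0.2, 0.7, 0.3]))
nest? [205 151  52  93] [ 526.5 -301.4] [30.8 63.1] 84.1
nest? [271 152  62 108] [ 537.6 -256.8] [32.  79.2] 76.0
nest? [360 153 122 107] [ 553.8 -186.5] [110.3  51.6] 30.6
nest? [423 177 167  78] [ 555.5 -116. ] [119.   29.4] 63.1
block (array([ 645. , -249.1], dtype=float32), np.float32(83.7), np.float32(249.0), np.float32(12.0), array([328., 369.]))
block (array([ 607.3, -196.9], dtype=float32), np.float32(1.1), np.float32(49.0), np.float32(11.0), array([406., 311.]))
block (array([ 595.1, -308. ], dtype=float32), np.float32(-11.6), np.float32(49.0), np.float32(10.0), array([229., 311.]))
block (array([568.3, -92.1], dtype=float32), np.float32(58.3), np.float32(18.0), np.float32(18.0), array([572., 238.]))
block (array([ 531.1, -299.5], dtype=float32), np.float32(-5.9), np.float32(66.0), np.float32(28.0), array([227., 211.]))
block (array([ 543.8, -249.3], dtype=float32), np.float32(-6.6), np.float32(82.0), np.float32(24.0), array([312., 223.]))
```

Call:
arm_command --commands "0 -2 8 0 0 0 0.4;0 -1 8 0 0 0 0.4;0 0 6 0 0 0 0.4;0 0 0 0 0 0 0.4;0 0 0 0 0 0 0.1;0 0 0 0 0 0 0.1;0 0 0 0 0 0 0.1"

```text
time: 42.8
tool_pos: [0.5472, -0.2533, 0.056]
ee_rot: [-3.141, -0.0, 3.033]
wrist_force: [0.3, 0.1, -1.0]
width: 0.024
```

Call:
arm_command --commands "0 0 -30 0 0 0 0.1;0 0 -45 0 0 -7 0.1;0 0 -40 0 0 -6.8 0.1;-21.5 48 0 0 0 0 0.1;-21.5 48 0 0 0 0 0.1;-21.5 48 0 0 0 0 0.1;-21.5 48 0 0 0 0 0.1;-21.5 48 0 0 0 0 0.1;-21.5 48 0 0 0 0 0.1;-18 40 0 0 0 0 0.1;-8 19 0 0 0 0 0.1;0 0 0 0 0 0 0.1"

```text
time: 44.3
tool_pos: [0.6538, 0.1211, 0.1685]
ee_rot: [3.141, -0.008, -3.005]
wrist_force: [-0.3, -1.7, -2.9]
width: 0.0238
```

Call:
arm_command --commands "0 0 20 0 0 0 0.1;0 0 20 0 0 0 0.1;0 0 0 0 0 0 0.1;0 0 0 0 0 0 0.1"

```text
time: 44.8
tool_pos: [0.6534, 0.1134, 0.1291]
ee_rot: [-3.138, -0.008, -3.012]
wrist_force: [-0.4, 0.3, -1.8]
width: 0.0238
```

```bash
python3 - <<'E'
from h import *
print(state()); go(653.3,120,14,98)
p=snapshot("wrist"); np.save("cam.npy",p,allow_pickle=True); cv2.imwrite("pics/w12.png",p["img"])
for s in segs(p,"block",.028,400): print("block",s)
E
```

```text
(44.8, array([653.4, 113.4, 129.1]), array([-179.8,   -0.5, -172.6]), 0.0238, array([-0.4,  0.3, -1.8]))
shift [ -1.7   7.  115.1] turn [-0.2 -0.5 -0.6] q6 -1.61
block (array([836.9, 121.2], dtype=float32), np.float32(-82.4), np.float32(391.0), np.float32(18.0), array([302., 370.]))
block (array([762.9, 184.4], dtype=float32), np.float32(13.0), np.float32(73.0), np.float32(12.0), array([375., 310.]))
block (array([777.2,  75.4], dtype=float32), np.float32(3.0), np.float32(73.0), np.float32(12.0), array([260., 310.]))
block (array([686.2, 119.1], dtype=float32), np.float32(7.5), np.float32(126.0), np.float32(41.0), array([318., 226.]))
block (array([645.9, 175.2], dtype=float32), np.float32(7.3), np.float32(81.0), np.float32(28.0), array([386., 192.]))
```

View pics/w12.png

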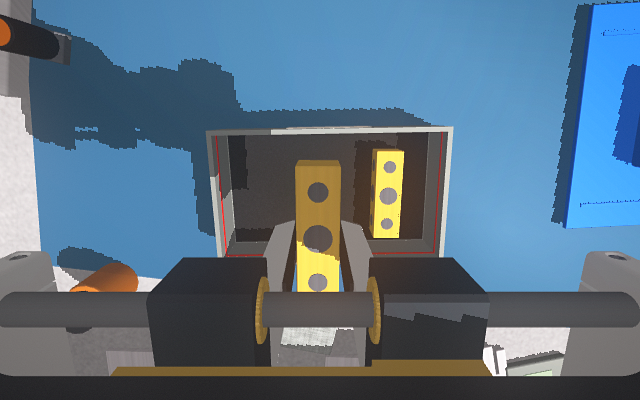

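Block one lies flat in the box at (387,195) and block two is held over the box's middle. The outer rim corners are at (207,132) and (452,127).

Call:
arm_command --commands "-0.5 4 30 0 -0.4 -0.5 0.1;0 2 30 0 0 0 0.1;0 0 25 0 0 0 0.1;0 0 0 0 0 0 0.1;0 0 0 0 0 0 0.1"

```text
time: 45.48
tool_pos: [0.6576, 0.117, 0.0504]
ee_rot: [-3.136, 0.012, -3.006]
wrist_force: [-0.1, 0.2, -2.1]
width: 0.0237
```

```bash
python3 - <<'E'
from h import *
print(state())
p=np.load("cam.npy",allow_pickle=True).item()
c=W(p,[[207,132],[452,127]],.048)*1000; print(c.round(1),"ang y",np.degrees(np.arctan2(*(c[1]-c[0])[::-1])), np.linalg.norm(c[1]-c[0]))
a=np.radians(98); m=c.mean(0)+58*np.array([np.sin(a),-np.cos(a)]); print("centre cam",m.round(1))
E
```

```text
(45.48, array([657.6, 117. ,  50.4]), array([-179.7,    0.7, -172.2]), 0.0237, array([-0.1,  0.2, -2.1]))
[[610.4  20.9]
 [581.5 212.5]] ang y 98.57516579067033 193.77478697317554
centre cam [653.4 124.8]
```

Call:
arm_command --commands "1.5 2 12 0 0.4 0 0.1;1.5 1 12 0 0 0 0.1;0 0 8 0 0 0 0.1;0 0 4.5 0 0 0 0.1;0 0 0 0 0 0 0.1"

```text
time: 46.1
tool_pos: [0.6561, 0.1198, 0.0145]
ee_rot: [-3.136, 0.009, -3.006]
wrist_force: [0.0, -0.2, -3.0]
width: 0.0238
```

Call:
arm_command --commands "0 0 0 0 0 0 0.4;0 0 0 0 0 0 0.4;0 0 0 0 0 0 0.4;0 0 -30 0 0 0 0.4;0 0 -50 0 0 0 0.4;0 0 -45 0 0 7 0.4;0 0 0 0 0 7 0.4"

```text
time: 46.98
tool_pos: [0.6562, 0.1204, 0.1468]
ee_rot: [-3.139, 0.016, 3.026]
wrist_force: [0.3, -0.1, -1.0]
width: 0.0378
```

Call:
arm_command --commands "8.5 -55 0 0 0 0 0.4;8.5 -55 0 0 0 0 0.4;8.5 -55 0 0 0 0 0.4;8.5 -55 0 0 0 0 0.4;8.5 -55 0 0 0 0 0.4;8.5 -55 0 0 0 0 0.4;8.5 -55 0 0 0 0 0.4;4 -28 0 0 0 0 0.4;1 -12 0 0 0 0 0.4;0 0 20 0 0 0 0.4;0 0 15 0 0 0 0.4;0 0 0 0 0 0 0.4"

```text
time: 48.48
tool_pos: [0.545, -0.306, 0.1184]
ee_rot: [-3.137, 0.033, 3.029]
wrist_force: [0.0, -0.5, 0.2]
width: 0.0377
```

```bash
python3 - <<'E'
from h import *
print(state())
p=snapshot("wrist"); 
for s in segs(p,"block",.07,400): print("block",s)
go(541,-304,54,83.5)
q=snapshot("top"); 
for s in segs(q,"block",.03): print("block top",s) if abs(s[0][1])<450 else 0
E
```

```text
(48.48, array([ 545. , -306. ,  118.4]), array([-179.7,    1.9,  173.6]), 0.0377, array([ 0. , -0.5,  0.2]))
block (array([ 538.6, -303. ], dtype=float32), np.float32(-5.9), np.float32(81.0), np.float32(24.0), array([318., 196.]))
shift [ 6.9  2.1 65.1] turn [-0.3  1.9  0.1] q6 -2.07
block top (array([643.8, 173.6], dtype=float32), np.float32(7.3), np.float32(86.0), np.float32(29.0), array([266., 148.]))
block top (array([650.8, 117.9], dtype=float32), np.float32(7.6), np.float32(86.0), np.float32(29.0), array([286., 146.]))
```

Call:
arm_command --commands "3 0.5 15 -0.3 1.8 0 0.4;2 0 15 0 0 0 0.4;0 0 15 0 0 0 0.4;0 0 0 0 0 0 0.4"

```text
time: 49.08
tool_pos: [0.5417, -0.3049, 0.0724]
ee_rot: [-3.141, 0.002, 3.03]
wrist_force: [0.6, 0.9, -0.1]
width: 0.0378
```

Call:
arm_command --commands "0 0 7 0 0 0 0.4;0 0 7 0 0 0 0.4;0 0 4 0 0 0 0.4;0 0 0 0 0 0 0.4;0 0 0 0 0 0 0.1;0 0 0 0 0 0 0.1;0 0 0 0 0 0 0.1"

```text
time: 49.95
tool_pos: [0.5423, -0.3056, 0.0543]
ee_rot: [-3.14, 0.004, 3.03]
wrist_force: [-1.5, -0.3, -1.4]
width: 0.0239
```

Call:
arm_command --commands "0 0 -30 0 0 0 0.1;0 0 -45 0 0 -7 0.1;0 0 -40 0 0 -6.8 0.1;-23.5 48 0 0 0 0 0.1;-23.5 48 0 0 0 0 0.1;-23.5 48 0 0 0 0 0.1;-23.5 48 0 0 0 0 0.1;-23.5 48 0 0 0 0 0.1;-23.5 48 0 0 0 0 0.1;-20 41 0 0 0 0 0.1;-9 21 0 0 0 0 0.1;0 0 0 0 0 0 0.1"

```text
time: 51.45
tool_pos: [0.6633, 0.0747, 0.165]
ee_rot: [3.14, -0.008, -3.008]
wrist_force: [0.1, -0.6, -2.1]
width: 0.0236
```

Call:
arm_command --commands "0 0 25 0 0 0 0.1;0 0 25 0 0 0 0.1;0 0 15 0 0 0 0.1;0 0 0 0 0 0 0.1;0 0 0 0 0 0 0.1"

```text
time: 52.08
tool_pos: [0.6626, 0.0659, 0.1001]
ee_rot: [-3.139, -0.007, -3.016]
wrist_force: [-0.2, 0.3, -2.0]
width: 0.0238
```

```bash
python3 - <<'E'
from h import *
print(state()); go(662.9,65.6,12.5,98)
E
```

```text
(52.08, array([662.6,  65.9, 100.1]), array([-179.8,   -0.4, -172.8]), 0.0238, array([-0.2,  0.3, -2. ]))
shift [-0.9 -0.1 87.6] turn [-0.2 -0.4 -0.8] q6 -1.68
```

Exactly above. I lower it to the floor.

Call:
arm_command --commands "0 0 22 0 0 -0.8 0.1;0 0 22 0 0 0 0.1;0 0 20 0 0 0 0.1;0 0 14 0 0 0 0.1;0 0 0 0 0 0 0.1"

```text
time: 52.7
tool_pos: [0.6664, 0.0645, 0.026]
ee_rot: [-3.137, 0.004, -3.003]
wrist_force: [-0.4, 0.1, -2.5]
width: 0.0235
```

Call:
arm_command --commands "1 0 7 0 0 0 0.1;1 0 6 0 0 0 0.1;0 0 1 0 0 0 0.1;0 0 0 0 0 0 0.1"

```text
time: 53.2
tool_pos: [0.6658, 0.0643, 0.0134]
ee_rot: [-3.137, 0.008, -3.003]
wrist_force: [0.5, -0.7, -2.2]
width: 0.0236
```

Call:
arm_command --commands "0 0 0 0 0 0 0.4;0 0 0 0 0 0 0.4;0 0 0 0 0 0 0.4;0 0 -35 0 0 0 0.4;0 0 -50 0 0 0 0.4;0 0 -50 0 0 0 0.4;0 0 0 0 0 0 0.4"

```text
time: 54.08
tool_pos: [0.666, 0.0648, 0.1554]
ee_rot: [-3.136, 0.013, -3.003]
wrist_force: [0.1, 0.7, 0.2]
width: 0.0376
```

```bash
python3 - <<'E'
from h import *
print(state())
p=snapshot("wrist"); np.save("cam2.npy",p,allow_pickle=True); cv2.imwrite("pics/w13.png",p["img"])
for s in segs(p,"block",.028,400): print("block",s)
q=snapshot("top")
for s in segs(q,"lid",.011,400): print("lid",s)
E
```

```text
(54.08, array([666. ,  64.8, 155.4]), array([-179.7,    0.7, -172. ]), 0.0376, array([0.1, 0.7, 0.2]))
block (array([873.7, 115.6], dtype=float32), np.float32(-81.8), np.float32(434.0), np.float32(20.0), array([336., 370.]))
block (array([791. , 177.3], dtype=float32), np.float32(15.1), np.float32(82.0), np.float32(18.0), array([405., 310.]))
block (array([817.3,  -6.9], dtype=float32), np.float32(0.8), np.float32(83.0), np.float32(18.0), array([230., 310.]))
block (array([662.8,  65.7], dtype=float32), np.float32(8.5), np.float32(81.0), np.float32(24.0), array([318., 180.]))
block (array([647. , 173.7], dtype=float32), np.float32(7.3), np.float32(82.0), np.float32(31.0), array([432., 178.]))
block (array([653.7, 119.8], dtype=float32), np.float32(7.7), np.float32(82.0), np.float32(27.0), array([375., 178.]))
block (array([ 553.1, -140.4], dtype=float32), np.float32(-1.2), np.float32(20.0), np.float32(20.0), array([98., 26.]))
lid (array([  62.2, -870.1], dtype=float32), np.float32(-2.8), np.float32(269.0), np.float32(40.0), array([633., 351.]))
lid (array([187.6, 337.6], dtype=float32), np.float32(22.5), np.float32(193.0), np.float32(113.0), array([209., 308.]))
lid (array([550.9, 391.3], dtype=float32), np.float32(10.6), np.float32(200.0), np.float32(119.0), array([192., 182.]))
```

View pics/w13.png

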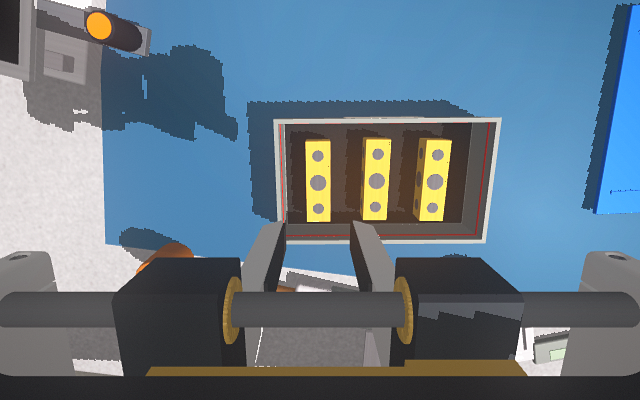

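The three blocks lie flat in one layer at (318,180), (375,178) and (435,180), below the red line. The rim corners are at (274,120), (501,118) and (486,243).

```bash
python3 - <<'E'
from h import *
p=np.load("cam2.npy",allow_pickle=True).item()
# rim edges: fit outer-rim lines on the bright/blue boundary
hsv=cv2.cvtColor(p["img"],cv2.COLOR_BGR2HSV)
for u,v,du,dv in [(330,110,0,1),(450,110,0,1),(505,150,-1,0),(505,200,-1,0),(268,160,1,0),(268,200,1,0)]:
    pr=[int(hsv[v+dv*i,u+du*i,1]) for i in range(0,26)]; print((u,v),pr)
c=W(p,[[274,120],[501,118],[486,243]],.048)*1000; print(c.round(1),np.linalg.norm(c[1]-c[0]),np.linalg.norm(c[2]-c[1]))
print("centre",((c[0]+c[2])/2).round(1),"angles",[np.degrees(np.arctan2(*d[::-1])).round(1) for d in (c[1]-c[0],c[2]-c[1])])
E
```

```text
(330, 110) [98, 93, 91, 95, 94, 90, 92, 59, 16, 8, 6, 7, 10, 103, 16, 32, 38, 37, 38, 45, 46, 37, 46, 46, 46, 53]
(450, 110) [113, 109, 109, 106, 107, 108, 72, 8, 8, 10, 9, 10, 8, 33, 23, 28, 26, 26, 27, 36, 36, 43, 39, 37, 43, 52]
(505, 150) [126, 125, 126, 124, 125, 125, 125, 131, 20, 12, 9, 5, 5, 0, 3, 3, 6, 3, 15, 162, 177, 58, 6, 3, 9, 13]
(505, 200) [121, 122, 121, 119, 121, 123, 121, 121, 119, 118, 121, 121, 119, 123, 96, 18, 13, 10, 11, 14, 7, 9, 12, 9, 9, 164]
(268, 160) [98, 103, 98, 98, 97, 98, 111, 9, 6, 8, 8, 6, 19, 189, 9, 11, 13, 9, 38, 39, 33, 36, 39, 41, 66, 63]
(268, 200) [103, 96, 104, 95, 97, 95, 95, 101, 35, 11, 10, 9, 10, 15, 165, 86, 9, 12, 13, 27, 36, 36, 35, 40, 63, 69]
[[610.2  20.5]
 [581.5 213.2]
 [695.4 231.3]] 194.82243655373446 115.25632159149764
centre [652.8 125.9] angles [np.float64(98.5), np.float64(9.1)]
```

Call:
arm_command --commands "11.5 55 0 0 0 -0.5 0.5;11.5 55 0 0 0 -0.5 0.5;11.5 55 0 0 0 -0.5 0.5;11.5 55 0 0 0 -0.5 0.5;11.5 55 0 0 0 -0.5 0.5;6 40 0 0 0 0 0.5;3 18 0 0 0 0 0.5;0 0 0 0 0 0 0.5;0 0 0 0 0 0 0.5"

```text
time: 55.3
tool_pos: [0.5333, 0.3851, 0.1228]
ee_rot: [-3.128, -0.034, -2.963]
wrist_force: [-0.9, -0.8, -1.7]
width: 0.0467
```

```bash
python3 - <<'E'
from h import *
print(state())
p=snapshot("wrist"); np.save("cam3.npy",p,allow_pickle=True); cv2.imwrite("pics/w14.png",p["img"]); print(state())
for s in segs(p,"lid",.011,2000): print("lid",s)
for d in models.tip_of("lid",p): c=np.array(d["centre"])*[640,400]; print(round(d["conf"],2),c.round(),(W(p,c,.006)*1000).round(1))
go(552.5,393,40,100.7)
E
```

```text
(55.3, array([533.3, 385.1, 122.8]), array([-179.2,   -1.9, -169.8]), 0.0467, array([-0.9, -0.8, -1.7]))
(55.35, array([533.3, 384.9, 122.9]), array([-179.2,   -1.9, -169.8]), 0.0467, array([ 0.7, -0.3, -0.2]))
lid (array([542.9, 393.9], dtype=float32), np.float32(10.6), np.float32(174.0), np.float32(116.0), array([324., 198.]))
0.82 [326. 219.] [[557.5 397.9]]
shift [-22.8   5.7  82.5] turn [-0.8 -1.9 -0.5] q6 -1.21
```

View pics/w14.png

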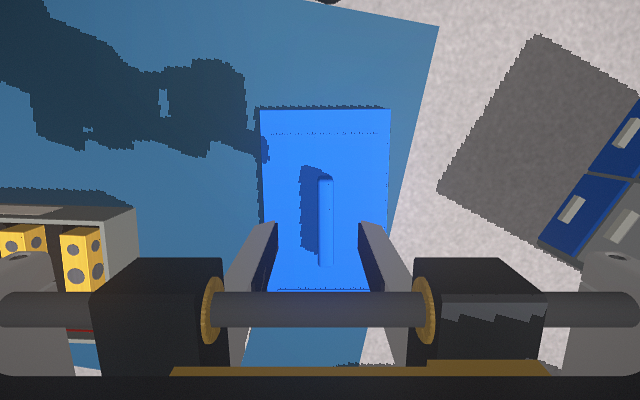

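```bash
python3 - <<'E'
from h import *
p=np.load("cam3.npy",allow_pickle=True).item()
g=W(p,[[319,177],[333,177],[334,266],[320,266]],.037)*1000; print(g.round(1),g.mean(0).round(1), np.linalg.norm(g[3]-g[0]))
e=W(p,[[261,109],[389,108]],.011)*1000; print("far edge",e.round(1),np.linalg.norm(e[1]-e[0]))
a=np.radians(10.6); print("lid centre from edge",(e.mean(0)+98*np.array([np.cos(a),np.sin(a)])).round(1))
E
```

```text
[[513.7 383.4]
 [511.6 394.9]
 [589.6 410.7]
 [591.9 398.5]] [551.7 396.8] 79.61658651373388
far edge [[467.4 322.9]
 [446.7 433.2]] 112.2170642914868
lid centre from edge [553.4 396.1]
```

Call:
arm_command --commands "-9 3 15 -0.8 -1.9 -0.5 0.5;-8 2.5 20 0 0 0 0.5;-2 0 20 0 0 0 0.5;0 0 0 0 0 0 0.5;0 0 0 0 0 0 0.5"

```text
time: 56.02
tool_pos: [0.5544, 0.3899, 0.0659]
ee_rot: [3.141, 0.001, -2.961]
wrist_force: [-0.6, 0.6, 0.3]
width: 0.047
```

```bash
python3 - <<'E'
from h import *
print(state()); go(552,395,16,100.7)
E
```

```text
(56.02, array([554.4, 389.9,  65.9]), array([ 1.800e+02,  1.000e-01, -1.697e+02]), 0.047, array([-0.6,  0.6,  0.3]))
shift [ 1.5  5.4 49.9] turn [ 0.   0.1 -0.4] q6 -1.22
```

Call:
arm_command --commands "1 4 16 0 0 -0.4 0.5;1 1.5 16 0 0 0 0.5;0 0 16 0 0 0 0.5;0 0 0 0 0 0 0.5;0 0 0 0 0 0 0.5"

```text
time: 56.65
tool_pos: [0.5509, 0.3959, 0.0149]
ee_rot: [3.141, 0.001, -2.953]
wrist_force: [-0.5, 0.9, 0.0]
width: 0.0472
```

Jaws straddle the grip. I close and lift a little, then check.

Call:
arm_command --commands "0 0 0 0 0 0 0;0 0 0 0 0 0 0;0 0 0 0 0 0 0;0 0 0 0 0 0 0;0 0 0 0 0 0 0;0 0 -20 0 0 0 0;0 0 -35 0 0 0 0;0 0 -35 0 0 0 0;0 0 -25 0 0 0 0;0 0 0 0 0 0 0"

```text
time: 57.9
tool_pos: [0.551, 0.396, 0.1381]
ee_rot: [3.14, 0.004, -2.953]
wrist_force: [0.2, -0.8, -2.3]
width: 0.0139
```

```bash
python3 - <<'E'
from h import *
print(state()); p=snapshot("wrist"); cv2.imwrite("pics/w15.png",p["img"])
s,t=go(580,300,150,8.5)
E
```

```text
(57.9, array([551. , 396. , 138.1]), array([ 179.9,    0.2, -169.2]), 0.0139, array([ 0.2, -0.8, -2.3]))
shift [-11.3 -99.5 -13.8] turn [ -0.    0.1 -87.7] q6 -1.22
```

Call:
arm_command --commands "0 0 0 0 0 10.3 0;0 0 0 0 0 10.3 0;0 0 0 0 0 10.3 0;0 0 0 0 0 10.3 0;0 0 0 0 0 10.3 0;0 0 0 0 0 10.3 0;0 0 0 0 0 10.3 0;0 0 0 0 0 10.3 0;0 0 0 0 0 8 0;0 0 0 0 0 2 0;0 0 0 0 0 0 0"

```text
time: 59.32
tool_pos: [0.5397, 0.3897, 0.1118]
ee_rot: [-3.106, 0.016, 1.664]
wrist_force: [0.6, -0.1, -1.8]
width: 0.0135
```

```bash
python3 - <<'E'
from h import *
print(state()); go(620,200,140,8.6)
E
```

```text
(59.33, array([539.7, 389.7, 111.8]), array([-177.9,    0.9,   95.3]), 0.0135, array([ 0.6, -0.1, -1.8]))
shift [-196.8   61.5  -27.2] turn [-2.1  0.9 -3.3] q6 0.45
```

Call:
arm_command --commands "0 0 -20 -2 0.9 -3.2 0;0 0 -12 0 0 0 0;-45 11.5 0 0 0 0 0;-45 11.5 0 0 0 0 0;-45 11.5 0 0 0 0 0;-45 11.5 0 0 0 0 0;-45 11.5 0 0 0 0 0;-30 9 0 0 0 0 0;-14 4 0 0 0 0 0;0 0 0 0 0 0 0;0 0 0 0 0 0 0"

```text
time: 60.7
tool_pos: [0.6504, 0.1289, 0.1371]
ee_rot: [-3.126, 0.0, 1.721]
wrist_force: [-0.4, 0.3, -1.6]
width: 0.0135
```

```bash
python3 - <<'E'
from h import *
print(state()); go(652,124,58,8.6)
p=snapshot("wrist"); np.save("cam4.npy",p,allow_pickle=True); cv2.imwrite("pics/w16.png",p["img"])
E
```

```text
(60.7, array([650.4, 128.9, 137.1]), array([-179.1,    0. ,   98.6]), 0.0135, array([-0.4,  0.3, -1.6]))
shift [-5.   2.1 79. ] turn [-0.9  0.   0. ] q6 -0.04
```

View pics/w16.png

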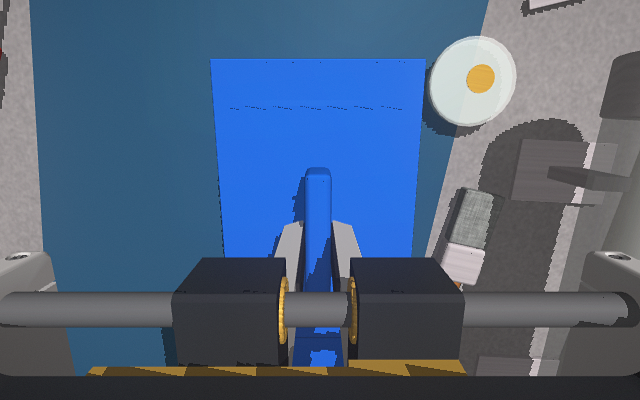

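The lid is held level. Its far corners are at (211,59) and (425,59), and the box is hidden beneath it. I work out the lid's offset in the hand.

```bash
python3 - <<'E'
from h import *
p=np.load("cam4.npy",allow_pickle=True).item(); t=robot.get_obs()["tool_pos"]*1000
c=W(p,[[211,59],[425,59]],t[2]/1000-.0039)*1000; d=c[1]-c[0]
print(c.round(1),np.linalg.norm(d),np.degrees(np.arctan2(*d[::-1])))
a=np.radians(98.6); m=c.mean(0)-98*np.array([np.cos(a),np.sin(a)]); r=m-t[:2]
print("lid centre cam",m.round(1),"rel TCP world",r.round(1),"tool x,y",(r@[np.cos(a),np.sin(a)]).round(1),(r@[np.sin(a),-np.cos(a)]).round(1))
q=np.load("cam3.npy",allow_pickle=True).item()
p2=snapshot("top"); cv2.imwrite("pics/t16.png",p2["img"])
for s in segs(p2,"lid",t[2]/1000-.004,400): print("lid top",s)
print(P(p2,[[.652,.124,.048]]))
E
```

```text
[[581.3 218.9]
 [693.1 235.6]] 113.12189153721961 8.499220290401402
lid centre cam [651.9 130.3] rel TCP world [1.5 1.3] tool x,y 1.1 1.7
lid top (array([  98.1, -784. ], dtype=float32), np.float32(-2.8), np.float32(245.0), np.float32(34.0), array([633., 351.]))
lid top (array([210. , 306.9], dtype=float32), np.float32(22.5), np.float32(174.0), np.float32(102.0), array([209., 308.]))
lid top (array([638.8, 191.2], dtype=float32), np.float32(6.3), np.float32(118.0), np.float32(50.0), array([253., 145.]))
lid top (array([660.1,  57.5], dtype=float32), np.float32(8.3), np.float32(116.0), np.float32(51.0), array([305., 135.]))
[[282.94410201 144.58495194]]
```

Call:
arm_command --commands "-4 1.2 20 -0.8 0 0 0;-2 0.5 20 0 0 0 0;0 0 15 0 0 0 0;0 0 8 0 0 0 0;0 0 0 0 0 0 0;0 0 0 0 0 0 0"

```text
time: 61.55
tool_pos: [0.6523, 0.1289, 0.0748]
ee_rot: [3.139, -0.001, 1.729]
wrist_force: [0.0, -0.2, -1.9]
width: 0.0142
```

```bash
python3 - <<'E'
from h import *
print(state()); go(652.3,122.3,58,8.6)
q=snapshot("scene"); cv2.imwrite("pics/s17.png",cv2.resize(q["img"][180:290,330:470],None,fx=5,fy=5,interpolation=cv2.INTER_CUBIC))
E
```

```text
(61.55, array([652.3, 128.9,  74.8]), array([179.9,  -0. ,  99.1]), 0.0142, array([ 0. , -0.2, -1.9]))
shift [-6.5 -1.1 16.7] turn [ 0.1 -0.   0.5] q6 -0.05
```

View pics/s17.png

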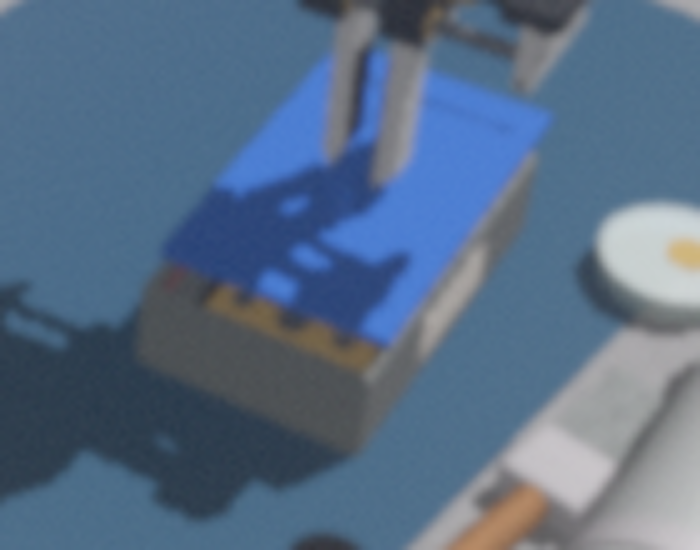

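```bash
python3 - <<'E'
from h import *
q=snapshot("scene"); f=lambda l: np.array(l)/5+[330,180]-0.4
L=W(q,f([[163,250],[388,345],[552,118]]),.0709)*1000   # plate top corners
B=W(q,f([[143,293],[365,378],[537,152]]),.048)*1000
print(L.round(1),[np.linalg.norm(L[i+1]-L[i]).round(1) for i in (0,1)]); print(B.round(1),[np.linalg.norm(B[i+1]-B[i]).round(1) for i in (0,1)]); print((B-L).round(1))
E
```

```text
[[616.   21.9]
 [728.1  37.7]
 [697.4 230.6]] [np.float64(113.2), np.float64(195.3)]
[[612.5  13.7]
 [720.8  35.3]
 [693.6 229.7]] [np.float64(110.4), np.float64(196.2)]
[[-3.5 -8.3]
 [-7.3 -2.3]
 [-3.8 -0.9]]
```

Call:
arm_command --commands "-3 -1.5 4 0 0 0.3 0;-2 -1 4 0 0 0.2 0;0 0 1 0 0 0 0;0 0 0 0 0 0 0"

```text
time: 62.15
tool_pos: [0.6511, 0.1227, 0.0663]
ee_rot: [3.137, -0.0, 1.719]
wrist_force: [0.4, 0.1, -2.7]
width: 0.0137
```

```bash
python3 - <<'E'
from h import *
print(state()); go(650.5,123.9,57,8.6)
q=snapshot("scene"); cv2.imwrite("pics/s18.png",cv2.resize(q["img"][190:275,345:455],None,fx=7,fy=7,interpolation=cv2.INTER_CUBIC))
E
```

```text
(62.15, array([651.1, 122.7,  66.3]), array([179.8,  -0. ,  98.5]), 0.0137, array([ 0.4,  0.1, -2.7]))
shift [ 1.3 -0.5  9.3] turn [ 0.2 -0.  -0.1] q6 -0.05
```

View pics/s18.png

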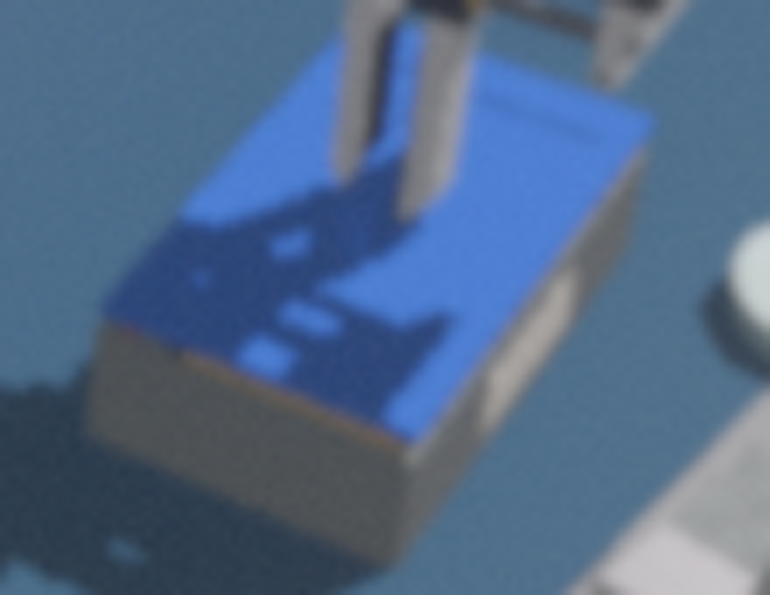

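The scene crop shows the lid a few mm above the rim and well in line. The near corners match: lid (410,445) over rim (408,465). I lower it.

Call:
arm_command --commands "0.5 0 4 0.2 0 0 0;0.5 0 4 0 0 0 0;0 0 3 0 0 0 0;0 0 0 0 0 0 0"

```text
time: 62.7
tool_pos: [0.6518, 0.1239, 0.0593]
ee_rot: [3.138, 0.0, 1.719]
wrist_force: [0.5, -0.3, -2.2]
width: 0.0135
```

Call:
arm_command --commands "0 0 2 0 0 0 0;0 0 2 0 0 0 0;0 0 0 0 0 0 0"

```text
time: 63.08
tool_pos: [0.6521, 0.124, 0.0589]
ee_rot: [3.136, 0.001, 1.72]
wrist_force: [-0.0, 0.4, -2.3]
width: 0.0139
```

Call:
arm_command --commands "0 0 3 0 0 0 0;0 0 3 0 0 0 0;0 0 3 0 0 0 0"

```text
time: 63.45
tool_pos: [0.6524, 0.1241, 0.0587]
ee_rot: [3.133, 0.001, 1.72]
wrist_force: [-4.9, 0.1, 10.5]
width: 0.0135
```

Call:
arm_command --commands "0 0 0 0 0 0 0;0 -2 1 0 0 0 0;0 -2 2 0 0 0 0;0 0 3 0 0 0 0;0 0 3 0 0 0 0"

```text
time: 64.08
tool_pos: [0.6525, 0.1241, 0.0586]
ee_rot: [3.121, 0.002, 1.72]
wrist_force: [-3.9, -1.0, 13.9]
width: 0.0139
```

Call:
arm_command --commands "0 0 -1 1 0 0 0;0 0 0 0.5 0 0 0;0 0 0 0 0 0 0;0 0 0 0 0 0 0"

```text
time: 64.58
tool_pos: [0.652, 0.124, 0.059]
ee_rot: [-3.134, 0.002, 1.72]
wrist_force: [-1.0, -0.3, 3.5]
width: 0.0137
```

Call:
arm_command --commands "0 0 0 0 0 0 0.4;0 0 0 0 0 0 0.4;0 0 0 0 0 0 0.4;0 0 -20 0 0 0 0.4;0 0 -40 0 0 0 0.4;0 0 -40 0 0 0 0.4;0 0 0 0 0 0 0.4"

```text
time: 65.45
tool_pos: [0.6525, 0.1243, 0.1627]
ee_rot: [-3.133, 0.001, 1.72]
wrist_force: [-0.3, 0.4, 0.4]
width: 0.0376
```

```bash
python3 - <<'E'
from h import *
print(state())
q=snapshot("scene"); p=snapshot("wrist"); np.save("cam5.npy",p,allow_pickle=True)
a=cv2.resize(q["img"][190:275,345:455],None,fx=5,fy=5,interpolation=cv2.INTER_CUBIC)
b=cv2.resize(p["img"][:300,150:500],(350,300))
cv2.imwrite("pics/s19.png",a); cv2.imwrite("pics/w19.png",p["img"])
for s in segs(p,"lid",.053,2000): print("lid",s)
for d in models.tip_of("lid",p): c=np.array(d["centre"])*[640,400]; print(round(d["conf"],2),c.round(),(W(p,c,.048)*1000).round(1))
E
```

```text
(65.45, array([652.5, 124.3, 162.7]), array([-1.795e+02,  1.000e-01,  9.850e+01]), 0.0376, array([-0.3,  0.4,  0.4]))
lid (array([653.5, 126.7], dtype=float32), np.float32(-81.4), np.float32(195.0), np.float32(116.0), array([320., 181.]))
0.94 [319. 192.] [[652.8 125.8]]
```

```bash
python3 - <<'E'
from h import *
p=np.load("cam5.npy",allow_pickle=True).item()
m=cv2.inRange(cv2.cvtColor(p["img"],cv2.COLOR_BGR2HSV),*map(np.array,HSV["lid"]))
c=max(cv2.findContours(cv2.morphologyEx(m,cv2.MORPH_CLOSE,np.ones((9,9))),cv2.RETR_EXTERNAL,cv2.CHAIN_APPROX_NONE)[0],key=cv2.contourArea)
a=cv2.approxPolyDP(c,12,True)[:,0]; print(a.tolist()); w=W(p,a,.053)*1000; print(w.round(1).tolist()); print([np.linalg.norm(w[i]-w[i-1]).round(1) for i in range(len(w))])
s=cv2.imread("pics/s19.png"); b=p["img"][30:360,190:450]; b=cv2.resize(b,None,fx=425/330,fy=425/330)[:, :250+0]
cv2.imwrite("pics/m19.png",np.hstack([s,b])); print(s.shape,b.shape)
E
```

```text
[[252, 79], [258, 229], [286, 223], [277, 288], [359, 289], [349, 223], [381, 239], [389, 80]]
[[582.6, 214.8], [601.7, 83.1], [626.9, 92.9], [626.6, 25.0], [706.2, 36.4], [684.8, 101.9], [717.2, 90.9], [696.2, 230.9]]
[np.float64(114.7), np.float64(133.1), np.float64(27.1), np.float64(68.0), np.float64(80.4), np.float64(68.9), np.float64(34.2), np.float64(141.6)]
(425, 550, 3) (425, 250, 3)
```

View pics/m19.png

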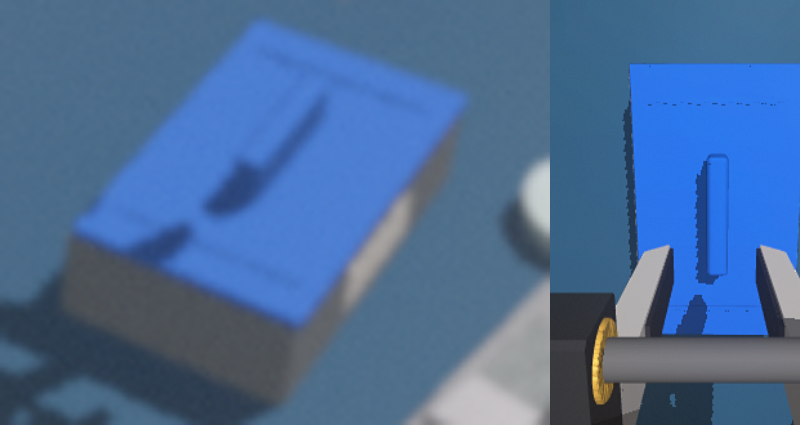

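The montage shows the lid flat on the rim, with an even gap all round: near corner at (300,325), left at (72,235), right at (467,98). As a check I touch the top of its grip; if it is seated, that is at 79 mm.

Call:
arm_command --commands "0 0 20 0 0 0 0;0 0 25 0 0 0 0;0 0 20 0 0 0 0;0 0 8 0 0 0 0;0 0 2 0 0 0 0;0 0 2 0 0 0 0;0 0 2.5 0 0 0 0;0 0 2.5 0 0 0 0;0 0 2.5 0 0 0 0"

```text
time: 66.72
tool_pos: [0.6484, 0.1238, 0.0793]
ee_rot: [-3.129, 0.001, 1.72]
wrist_force: [-3.4, -0.1, 11.3]
width: 0.0007
```

The contact is at 79.3 mm, so the lid is seated. Now the final push of the empty stage.

Call:
arm_command --commands "0 0 -40 0 0 0 0.3;0 0 -40 0 0 0 0.6;0 0 -20 0 0 -10 0.6;0 0 0 0 0 -10.3 0.6;0 0 0 0 0 -10.3 0.6;0 0 0 0 0 -10.3 0.6;0 0 0 0 0 -10.3 0.6;0 0 0 0 0 -10.3 0.6;0 0 0 0 0 -9 0.6;0 0 0 0 0 -3 0.6;0 0 0 0 0 0 0.6"

```text
time: 68.1
tool_pos: [0.6401, 0.1231, 0.1614]
ee_rot: [-3.13, -0.05, 3.045]
wrist_force: [0.8, 0.5, -0.8]
width: 0.0564
```

```bash
python3 - <<'E'
from h import *
print(state()); go(562,-107,140,83.4)
p=snapshot("top")
for d in models.tip_of("pull_knob",p): c=np.array(d["centre"])*[640,400]; print(round(d["conf"],2),c.round(),(W(p,c,.068)*1000).round(1))
for s in segs(p,"lid",.053,800): print("lid",s)
E
```

```text
(68.1, array([640.1, 123.1, 161.4]), array([-179.3,   -2.8,  174.5]), 0.0564, array([ 0.8,  0.5, -0.8]))
shift [  54.5 -236.2   26.9] turn [-0.7 -2.8  1.1] q6 -1.37
0.57 [367. 180.] [[ 547.1 -113. ]]
lid (array([  74.1, -841.4], dtype=float32), np.float32(-2.8), np.float32(259.0), np.float32(36.0), array([633., 351.]))
lid (array([195.3, 327.1], dtype=float32), np.float32(22.5), np.float32(186.0), np.float32(110.0), array([209., 308.]))
lid (array([644.1, 165.2], dtype=float32), np.float32(8.5), np.float32(118.0), np.float32(115.0), array([266., 150.]))
```

Call:
arm_command --commands "0 0 0 -0.7 -2.8 1.1 0.6;11 -50 0 0 0 0 0.6;11 -50 0 0 0 0 0.6;11 -50 0 0 0 0 0.6;11 -50 0 0 0 0 0.6;6 -22 0 0 0 0 0.6;3 -8 0 0 0 0 0.6;0 0 0 0 0 0 0.6;0 0 0 0 0 0 0.6"

```text
time: 69.32
tool_pos: [0.5577, -0.1032, 0.1586]
ee_rot: [3.141, -0.002, 3.023]
wrist_force: [-0.1, 0.3, 0.0]
width: 0.0561
```

```bash
python3 - <<'E'
from h import *
print(state())
p=snapshot("wrist"); cv2.imwrite("pics/w20.png",p["img"])
for d in models.tip_of("pull_knob",p): c=np.array(d["centre"])*[640,400]; print(round(d["conf"],2),c.round(),(W(p,c,.068)*1000).round(1))
go(561,-108,52,83.4)
E
```

```text
(69.33, array([ 557.7, -103.2,  158.6]), array([ 1.799e+02, -1.000e-01,  1.732e+02]), 0.0561, array([-0.1,  0.3,  0. ]))
0.75 [319. 199.] [[ 560.4 -100. ]]
0.6 [173. 183.] [[ 531.9 -221.6]]
shift [ -4.   -4.5 106.6] turn [ 0.  -0.1 -0.2] q6 -1.74
```

Call:
arm_command --commands "-1.5 0 28 0 0 0 0.6;-1 0 30 0 0 0 0.6;0 0 28 0 0 0 0.6;0 0 18 0 0 0 0.6;0 0 0 0 0 0 0.6;0 0 0 0 0 0 0.1;0 0 0 0 0 0 0.1;0 0 0 0 0 0 0.1;0 0 0 0 0 0 0.1"

```text
time: 70.55
tool_pos: [0.564, -0.1065, 0.0555]
ee_rot: [-3.128, 0.006, 3.029]
wrist_force: [-0.3, -6.6, -5.1]
width: 0.021
```

Call:
arm_command --commands "0 -18 0 0 0 0 0.1;0 -25 0 0 0 0 0.1;0 -25 0 0 0 0 0.1;0 -25 0 0 0 0 0.1;0 -25 0 0 0 0 0.1;0 -25 0 0 0 0 0.1;0 -18 0 0 0 0 0.1;0 -10 0 0 0 0 0.1"

```text
time: 71.55
tool_pos: [0.5442, -0.2786, 0.0556]
ee_rot: [3.141, 0.007, 3.031]
wrist_force: [1.0, 1.9, -2.1]
width: 0.0215
```

Call:
arm_command --commands "0 -8 0 0 0 0 0.1;0 -8 0 0 0 0 0.1;0 -8 0 0 0 0 0.1;0 -8 0 0 0 0 0.1"

```text
time: 72.05
tool_pos: [0.5404, -0.3112, 0.0556]
ee_rot: [3.14, 0.006, 3.032]
wrist_force: [-0.0, 1.6, -2.8]
width: 0.0214
```

Call:
arm_command --commands "0 -8 0 0 0 0 0.1;0 -8 0 0 0 0 0.1;0 -8 0 0 0 0 0.1;0 -7 0 0 0 0 0.1"

```text
time: 72.55
tool_pos: [0.5377, -0.3349, 0.0553]
ee_rot: [3.121, 0.004, 3.034]
wrist_force: [2.4, 26.4, 6.5]
width: 0.0212
```

At the end stop, the same place as before. I relax, let go and retreat.

Call:
arm_command --commands "0 0 0 0 0 0 0.1;0 0 0 0 0 0 0.1;0 0 0 0 0 0 0.6;0 0 0 0 0 0 0.6;0 0 0 0 0 0 0.6;0 0 -12 1.2 0 0 0.6;0 0 -22 0 0 0 0.6;0 0 -22 0 0 0 0.6;0 5 -20 0 0 0 0.6;0 20 -15 0 0 0 0.6;0 35 0 0 0 0 0.6;0 35 0 0 0 0 0.6"

```text
time: 74.05
tool_pos: [0.5489, -0.2406, 0.1563]
ee_rot: [-3.131, 0.012, 3.03]
wrist_force: [1.4, 0.3, 0.2]
width: 0.0565
```

Call:
arm_command --commands "5 35 0 0 0 0 0.6;10 20 0 0 0 0 0.6;5 10 0 0 0 0 0.6;0 0 0 0 0 0 0.6;0 0 0 0 0 0 0.6;0 0 0 0 0 0 0.6;0 0 0 0 0 0 0.6;0 0 0 0 0 0 0.6"

```text
time: 75.05
tool_pos: [0.5357, -0.1701, 0.1572]
ee_rot: [-3.129, 0.015, 3.031]
wrist_force: [-0.8, 0.0, 0.8]
width: 0.0562
```

```bash
python3 - <<'E'
from h import *
print(state())
for n in ("wrist","top","scene"):
    p=snapshot(n); cv2.imwrite(f"pics/end_{n}.png",p["img"])
    for d in models.tip_of("pull_knob",p): c=np.array(d["centre"])*[640,400]; print(n,"knob",round(d["conf"],2),(W(p,c,.068)*1000).round(1))
    for q,z in (("dish",0),("oil_jar",0),("block1",.012)): print(n,q,[(round(d["conf"],2),(W(p,np.array(d["centre"])*[640,400],z)*1000).round().tolist()) for d in models.tip_of(q,p)[:3]])
    for s in segs(p,"lid",.053,800): print("lid",s)
E
```

```text
(75.05, array([ 535.7, -170.1,  157.2]), array([-179.3,    0.8,  173.7]), 0.0562, array([-0.8,  0. ,  0.8]))
wrist knob 0.83 [[ 536.1 -330.8]]
wrist dish []
wrist oil_jar [(0.43, [[778.0, -78.0]])]
wrist block1 []
lid (array([632.1,  74.3], dtype=float32), np.float32(-81.5), np.float32(99.0), np.float32(59.0), array([587., 252.]))
top knob 0.92 [[ 531.5 -340.9]]
top dish [(0.83, [[765.0, 241.0]])]
top oil_jar [(0.49, [[780.0, -90.0]])]
top block1 []
lid (array([  75.4, -841.7], dtype=float32), np.float32(-2.7), np.float32(262.0), np.float32(36.0), array([633., 350.]))
lid (array([195.2, 327.1], dtype=float32), np.float32(22.5), np.float32(186.0), np.float32(109.0), array([209., 308.]))
lid (array([651.3, 123.3], dtype=float32), np.float32(-81.4), np.float32(199.0), np.float32(119.0), array([283., 145.]))
scene knob 0.73 [[ 532.4 -337.1]]
scene dish [(0.65, [[777.0, 251.0]]), (0.35, [[627.0, 164.0]])]
scene oil_jar [(0.82, [[778.0, -84.0]]), (0.63, [[647.0, 136.0]])]
scene block1 []
```

```bash
python3 -c "
from bench import robot
print(robot.close_job())"
```

```text
the job is handed in; nothing more can be done
None
```

I finished the job in the order asked and handed it in at about 75 s of the 210 s allowed. The hand-in gave no verdict.

**What I did**
- Each of the three blocks went into a nest of its own.
- I pushed the stage home, let go, and left it untouched for more than 4 s.
- I drew the stage out and laid all three blocks flat in the grey box in one layer, below the red line. Then I put on the lid that started farthest from the base.
- Last, I pushed the empty stage home again.

**What the last checks showed**
- **Stage:** both pushes stopped hard at the same place (TCP y = -0.335 m, 20–26 N). The knob stayed there after release, within camera error. I took that as home, since there was no direct sign of the click.
- **Lid:** touching the top of its grip gave 79.3 mm, against 79 mm if seated, and the picture showed an even fit all round. The TCP height while I held the lid was about 2 mm higher than expected for a seated lid. The touch test and picture contradict that, so I judged it seated.
- **Dish and jar:** both were still in place, and the arm stayed clear of the microscope head.
- **Cameras:** they disagreed with each other by up to about 5 mm, so I relied on close wrist views and on the gripped positions.

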